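Click the loose optical posts into the clip rack in length order

TASK

Click the two loose aluminium posts fully home and centred in the empty clips of the rack, so that the three lie side by side in length order: the longest in the clips nearest the robot, the shortest in the farthest. The long one stands deep in the caddy and must finally be held across its middle, so lay it on the sloping rest to change your grip; push each post only until it clicks in, never hard against its seat. Leave the post already in the rack clicked in, and do not disturb the mirror mounts, the bottle and the other things on the table.

Things in the scene. Friction and masses are not known exactly. Their poses are not given: they have to be found in the camera images.
- post_long_centre (a point): Centre of the long post: a plain aluminium cylinder 30 mm in diameter, 160 mm long, about 0.3 kg. Its z axis runs along the cylinder. It starts upright in one of the three cells of the caddy, its foot on the cell's floor 5 mm above the table, its top 165 mm above the table, so 70 mm of it stands out of the caddy.
- post_short_centre (a point): Centre of the short post: a plain aluminium cylinder 30 mm in diameter, 100 mm long, about 0.2 kg. Its x axis runs along the cylinder. It starts lying on the table between the robot and the rack (centre 15 mm above the table) and can roll.
- post_mid_centre (a point): Centre of the middle post: an aluminium cylinder 30 mm in diameter, 130 mm long; its y axis runs along the cylinder. It is already clicked into the middle clips of the rack and must stay there.
- rack_near (a point): Where the centre of the long post must finally be: centre of the near station of the clip rack, 50 mm above the table. Axes are the rack's: stations lie 60 mm apart along x, posts lie along y. Posts side by side leave 30 mm between them, so open the fingers only a little there.
- rack_clip (a point): One of the two white spring clips of the near station (each station has the same two, at y = -32 and +32 mm from its centre, 12 mm wide along y, so 50 mm between them is free for the fingers); this point lies on the axis of a seated post. A clip is two sprung jaws whose round lips stand 14 mm either side of the axis and 13 mm above it; jaws top out 67 mm above the table.
- rack_plate (a point): Top of the rack's fixed dark plate, under the middle station; 190 (x) by 110 mm (y), 12 mm thick. How a post clicks in: pushed straight down it meets the lips with its centre 26 mm above home; the two clips resist with a peak of about 13 N at 18 to 22 mm above home; below 13 mm the lips pull it down on to its hard seats. Jaws reach 23 mm either side of a post's axis (28 mm forced apart).
- rack_middle (a point): Centre of the middle station of the rack, 60 mm beyond rack_near along the rack's x; same axes. Taken by the middle post.
- rack_far (a point): Where the centre of the short post must finally be: the centre of the far station, 120 mm beyond rack_near along the rack's x; same axes and clips as rack_near.
- rest_centre (a point): Where the centre of the long post lies when it lies in the sloping rest, 107 mm above the table. The rest is a fixed V trough on a 150 by 70 mm base: a post in it lies in the vertical plane of the rest's x axis and rises at 45 degrees towards +x. It is laid in from above the slope, and stays put when released.
- rest_stop (a point): The face of the small stop at the low end of the sloping rest, on the axis of a post lying in it, 80 mm (along the slope) below rest_centre; the post's lower end rests on it. The trough cradles the post's underside for 110 mm from the stop up and is 29 mm wide, narrower than the post, so that fingers pass on both sides; the top 50 mm of the long post stick out beyond it.
- caddy_top (a point): Centre of the caddy at the height of its rim, 95 mm above the table. The fixed black caddy is 134 mm (its x) by 48 mm (its y), open at the top, with three square cells of about 38 mm inside, 43 mm apart along its x. The long post stands in one, steel rods in the others.
- rod_a: Bystander: a steel rod 85 mm tall, 32 mm head, standing in a cell of the caddy below its rim.
- rod_b: Bystander like rod_a, in another cell of the caddy.
- seats: The white seats under the stations of the rack on which the posts come to rest (fixed; this point is the rack's origin, on the table under its middle station). Pressing a post on to them with more than 50 N damages them.
- mirror_a: Bystander: loose mirror mount on a black pillar, 64 mm foot, 62 mm wide frame, 150 mm tall; origin under its foot.
- mirror_b: Bystander: loose mirror mount like mirror_a, 140 mm tall; origin under its foot.
- mirror_c: Bystander: loose mirror mount like mirror_a, 160 mm tall; origin under its foot.
- solvent: Bystander: white plastic bottle, 52 mm in diameter, 130 mm tall; origin under its foot.
- fork: Bystander: flat black clamping fork about 100 by 34 mm, 10 mm thick with an 18 mm high screw, lying on the table.
- driver: Bystander: a screwdriver 150 mm long lying on the table.
There are look-alikes about, which are no part of the job. Leave any pink look-alike of the part that bears post_long_centre alone.

How it is judged:
By the outcome, as a careful person would: the job done as asked, in the order asked, and still so for the second after the job is handed in, with the robot touching nothing.
It also fails if it takes over 72 s, if anything falls off the work surface, if the arm or the gripper's body presses on something with over 40 N, if the wrist force passes 120 N, or if a joint passes its speed limit or range.

ROBOT

A 7-joint arm with a two-finger parallel gripper is mounted at the origin on the work surface. World frame = base frame: x ahead of the robot, y to its left, z up, the work surface at z = 0. Lengths are in m, angles in rad, forces in N, time in s.
With the tool pointing down it reaches from about 0.4 to 0.875 m from the base axis. Payload 4.4 kg.
Tool frame: the origin (TCP) lies at the very end of the fingers, on their centre line; the grasp point (between the pads) lies 19 mm behind it; z points along the fingers, y is the direction in which the jaws open and shut (so a half turn about z gives the same grasp; the last joint's range is limited). The gripper opens to 85 mm and grips with 20 to 120 N. Pads are 22 mm wide; open, the fingers measure 114 mm over their backs; the gripper's body (76 mm by 85 mm) begins 54 mm behind the grasp point. The pads swing forward as they close: fully open they stand 13 mm farther back than shut.
Start: joints at [-1.413, 0.628, 0.038, 1.517, -0.027, 0.996, -0.02], TCP at [0.144, 0.634, 0.231] pointing down, gripper open.
Joint ranges: [-3.06, 3.06], [-0.37, 2.12], [-1.25, 1.32], [0.18, 2.47], [-1.1, 4.24], [0.23, 1.98], [-2.94, 2.94]. Speed limits (rad/s): [2.57, 2.57, 3.14, 3.14, 3.14, 3.14, 3.14].

INTERFACE

Orientations are given as a unit quaternion [x, y, z, w].
In Python, from cell import arm gives the robot as it stands.
- The arm moves only by the tool jog_arm, never from a script. Its argument "commands" is a list of rows, each an object with "jaw": the closure, from 0 (fully open) to 1 (shut); "translation": the shift along the world's x, y, z in m, a list of three; "dr": the turn, a rotation vector about the world's x, y, z in degrees, a list of three. In form: [{"jaw": jaw, "translation": [dx, dy, dz], "dr": [wx, wy, wz]}, ...]. A call has 1 to 12 rows; each row is the pose to reach, as a shift and turn from the pose measured when the call began; what a row does not reach only later rows make up. A row lasts 1/8 s, in which the tool goes at most 62.5 mm and 10.7 degrees, less where a joint would pass 70% of its speed; a pose out of reach is approached as far as the arm can. A call with a gripper value outside its range is refused whole. The fingers move at their own pace and stop on an object; the grip force is fixed at half the most. Time passes only in rows, so rows that repeat a pose let the fingers close. It gives the time, the measured TCP pose, the force and the opening at its end, in the units of the state.
- arm.get_obs(): the state, without advancing time (a new reading comes with each control period).
- arm.get_image(name): name is "side" or "top"; returns a dict with "img" (400x640x3 uint8, blue, green, red), "z_map" (400x640 float32, m along the optical axis (not along the pixel's ray), 0 where there is no reading), "vertical_fov" (degrees; the focal length in pixels is half the picture's height over the tangent of half this angle, whatever the lens; pixels are square), "cx", "cy" (the principal point, pixels), "R" (3x3) and "t" (3): a world point X has camera coordinates R X + t. Camera axes: x right, y down, z forward; pixel columns grow to the right and rows downward; lengths in m; the calibration is good to about 2 mm. A picture is of the moment at which its call begins.
- arm.close_job(): hands the job in, once; it reports no verdict.
The state is a dict: "time": time; "joints": joint angles; "joint_vel": joint speeds; "joint_efforts": joint torques, N m; "ee_pos": TCP position; "tcp_rot": TCP orientation; "wrist_force": force on the tool from outside, world axes, zero at the start; "ft_torque": the same for the moment, N m; "gripper_width": opening from 0.0 (shut) to 1.0 (fully open).
Only numpy, scipy, OpenCV 4.12 (cv2) and the standard library are available. Lean on these libraries where they do the work, as an engineer would, in place of code of your own. Each camera call takes 0.05 s, during which the arm holds its last target.

## Working session

There is one attempt and no reset: what is moved stays moved. The work goes in short steps, Python scripts to look and compute and a tool call to move; the robot and the scene stay as the last step left them, time stands still between calls to the robot, and variables do not carry over. Pictures are saved under pics/ and viewed, and the job is handed in when it is done.

Besides the shell and the picture viewer there is one more tool, called after "Request:" by a JSON object that holds its "name" and its "arguments", one argument or row to a line. jog_arm: Moves the arm, as the interface text tells. Its arguments: {"type":"object","properties":{"commands":{"type":"array"}},"required":["commands"]}

```bash
ls; mkdir -p pics
cat > h.py <<'E'
import numpy as np,cv2,pickle
from cell import arm
def snap(n,tag):
    d=arm.get_image(n); pickle.dump(d,open(f'{tag}.pkl','wb')); cv2.imwrite(f'pics/{tag}.png',d['img']); return d
def load(tag): return pickle.load(open(f'{tag}.pkl','rb'))
def f(d): return 200/np.tan(np.radians(d['vertical_fov'])/2)
def px(d,u,v,z=None):
    "pixel->world with depth; or at world height z"
    r=np.array([(u-d['cx'])/f(d),(v-d['cy'])/f(d),1.]); R=np.array(d['R']);t=np.array(d['t'])
    C=-R.T@t; w=R.T@r
    if z is None:
        return C+w*d['z_map'][int(round(v)),int(round(u))]
    return C+w*(z-C[2])/w[2]
def proj(d,X):
    c=np.array(d['R'])@np.array(X)+np.array(d['t']); return c[:2]/c[2]*f(d)+[d['cx'],d['cy']]
def crop(d,u0,v0,u1,v1,s,name):
    cv2.imwrite(f'pics/{name}.png',cv2.resize(d['img'][v0:v1,u0:u1],None,fx=s,fy=s,interpolation=cv2.INTER_CUBIC))
E
python3 - <<'E'
from h import *
for n in('top','side'):
    d=snap(n,n+'0'); print(n,f(d),d['cx'],d['cy'],np.round(-np.array(d['R']).T@d['t'],3),np.round(d['R'],3).tolist(),d.keys())
print(arm.get_obs())
E
```

```text
pics
top 477.2494703300495 325.1850734467752 204.93508634312062 [0.468 0.017 1.244] [[0.004, -1.0, 0.01], [-0.999, -0.005, -0.049], [0.049, -0.009, -0.999]] dict_keys(['img', 'z_map', 'vertical_fov', 'cx', 'cy', 'R', 't'])
side 500.2585121269042 327.5955100134848 199.8854170222414 [ 0.184 -0.988  0.696] [[0.943, -0.332, -0.014], [-0.18, -0.473, -0.862], [0.28, 0.816, -0.506]] dict_keys(['img', 'z_map', 'vertical_fov', 'cx', 'cy', 'R', 't'])
{'time': 0.1, 'joints': array([-1.41279418,  0.62923932,  0.03845317,  1.51828009, -0.02699211,
        0.99631735, -0.01996659]), 'joint_vel': array([-0.00113834, -0.00276834, -0.00079032, -0.00208595,  0.00072226,
        0.00107183, -0.0001158 ]), 'joint_efforts': array([ 3.33400501e-03, -5.64528072e+01,  1.23045590e+00, -1.93974137e+01,
        1.12526072e-02,  5.32980688e-03,  2.76123231e-06]), 'ee_pos': array([0.14411081, 0.63323723, 0.23048662]), 'tcp_rot': array([ 1.11652427e-01,  9.93746945e-01, -8.59039373e-04, -8.21237469e-05]), 'wrist_force': array([-0.69698292, -0.11154822,  0.32406894]), 'ft_torque': array([ 0.01007331, -0.0339186 ,  0.01116937]), 'gripper_width': 1.004100591909809}
```

View pics/top0.png

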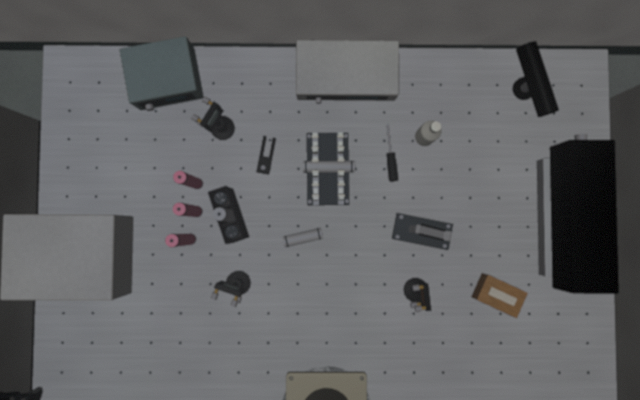

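View pics/side0.png

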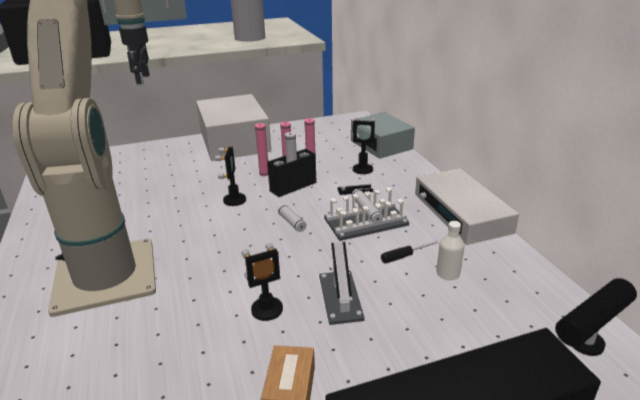

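The top view shows the rack near (328,168), short post (303,237), caddy (228,215) with the grey long post, rest (423,231) and three pink look-alikes at (187,179), (187,210) and (180,240). I'll look closer.

Run:
```python
from h import *
d=load('top0')
crop(d,195,170,265,250,7,'c_caddy');crop(d,290,120,365,215,6,'c_rack');crop(d,380,200,465,260,9,'c_rest');crop(d,270,215,335,260,10,'c_short')
d=load('side0'); crop(d,240,110,420,250,4,'c_side')
```

```text
(no output)
```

View pics/c_caddy.png

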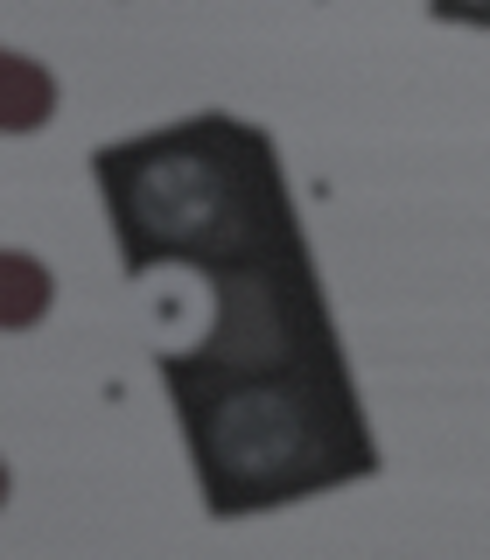

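View pics/c_rack.png

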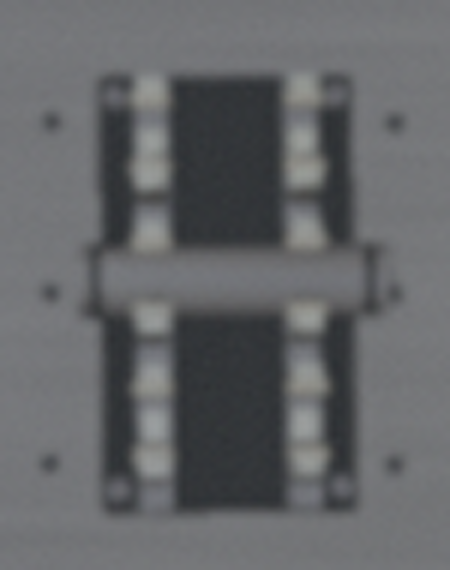

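View pics/c_rest.png

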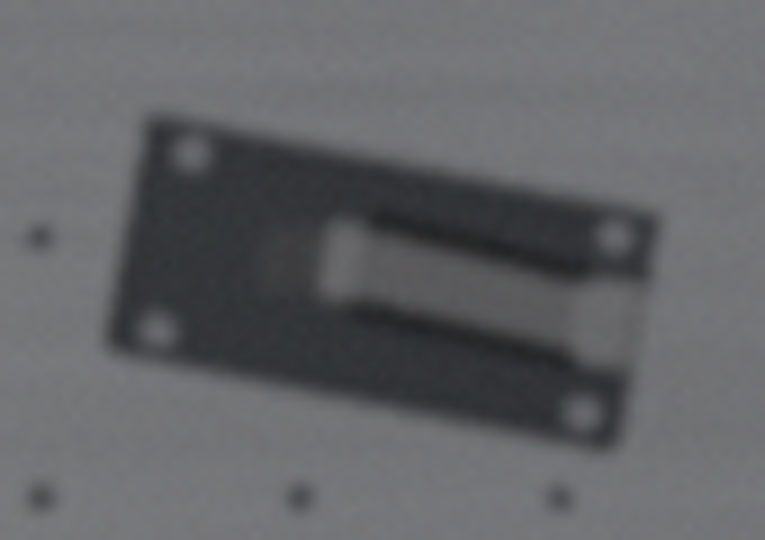

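View pics/c_short.png

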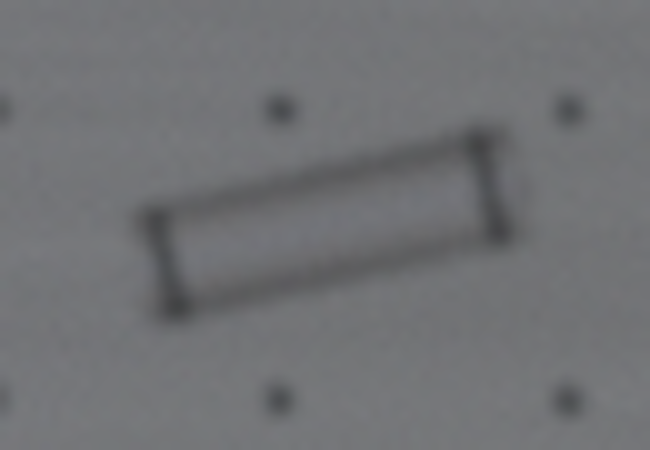

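View pics/c_side.png

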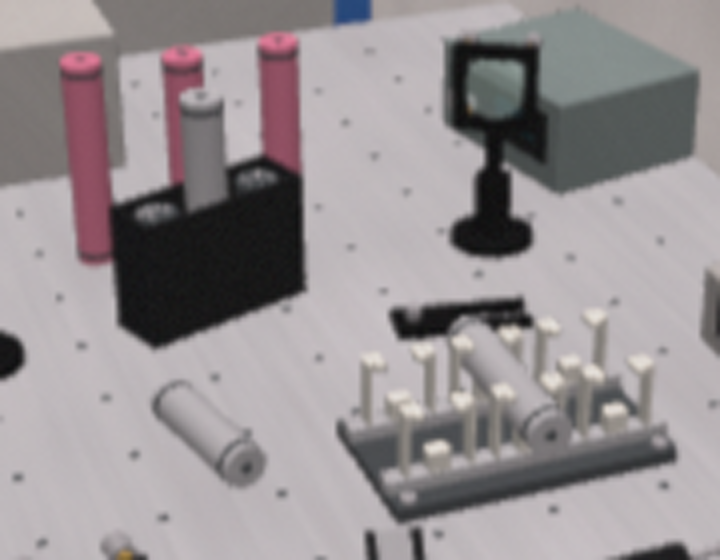

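```bash
cat >> h.py <<'E'
def cloud(d,u0,v0,u1,v1):
    vv,uu=np.mgrid[v0:v1,u0:u1]; z=d['z_map'][v0:v1,u0:u1]
    c=np.stack([(uu-d['cx'])/f(d)*z,(vv-d['cy'])/f(d)*z,z],-1)-np.array(d['t'])
    return (c@np.array(d['R'])).astype(float), z>0
def ax(z): pass
E
python3 - <<'E'
from h import *
np.set_printoptions(suppress=True,precision=4)
d=load('top0')
print('post top',px(d,219.3,214,.165), px(d,219.3,214))
print('z table',px(d,280,210),px(d,380,260))
P,m=cloud(d,205,195,235,230); q=P[m&(P[...,2]>.14)]; print('posttop cloud',q.mean(0),len(q))
print('caddy left edge', px(d,195+95/7,170+158/7,.095),px(d,195+212/7,170+515/7,.095))
for (u,v) in [(95,158),(212,515),(378,465),(265,135)]:print(px(d,195+u/7,170+v/7,.095),px(d,195+u/7,170+v/7,0))
print('rods',px(d,195+178/7,170+195/7,.09),px(d,195+257/7,170+430/7,.09),)
print('midpost z',px(d,328,167), 'ends',px(d,290+95/6,120+280/6,.05),px(d,290+370/6,120+278/6,.05))
print('plate corners',[px(d,290+u/6,120+v/6,.012)[:2] for u,v in [(100,75),(352,75),(105,510),(357,510)]])
print('short ends',px(d,270+163/10,215+263/10,.015),px(d,270+491/10,215+188/10,.015),px(d,303,237))
print('rest corners',[px(d,380+u/9,200+v/9,.01)[:2] for u,v in [(152,115),(660,212),(612,450),(110,348)]])
for u in range(410,454,3):
    v=round(200+(260+(u-380-35)*9*.19)/9); print(u,v,px(d,u,v))
E
```

```text
post top [0.4991 0.2461 0.165 ] [0.4991 0.2457 0.167 ]
z table [0.515  0.1232 0.0017] [ 0.3867 -0.1367  0.006 ]
posttop cloud [0.501  0.2445 0.1647] 159
caddy left edge [0.5526 0.2875 0.095 ] [0.4303 0.2455 0.095 ]
[0.5526 0.2875 0.095 ] [0.5596 0.3098 0.    ]
[0.4303 0.2455 0.095 ] [0.4272 0.2644 0.    ]
[0.4476 0.189  0.095 ] [0.4459 0.2032 0.    ]
[0.5609 0.2292 0.095 ] [0.5685 0.2468 0.    ]
rods [0.5403 0.2599 0.09  ] [0.4594 0.2315 0.09  ]
midpost z [ 0.62   -0.0003  0.0653] ends [0.6225 0.0552 0.05  ] [ 0.624  -0.0601  0.05  ]
plate corners [array([0.7168, 0.0548]), array([ 0.7175, -0.0546]), array([0.5278, 0.0515]), array([ 0.5284, -0.0571])]
short ends [0.4341 0.1052 0.015 ] [0.4537 0.0211 0.015 ] [0.4682 0.0173 1.2441]
rest corners [array([ 0.5089, -0.1801]), array([ 0.4817, -0.3265]), array([ 0.4133, -0.3121]), array([ 0.4419, -0.1679])]
410 228 [ 0.4697 -0.2095  0.0337]
413 229 [ 0.4672 -0.2096  0.0728]
416 229 [ 0.4673 -0.2086  0.1147]
419 230 [ 0.4649 -0.2141  0.1222]
422 230 [ 0.4649 -0.2238  0.1099]
425 231 [ 0.4626 -0.2325  0.103 ]
428 231 [ 0.4626 -0.241   0.0972]
431 232 [0.4682 0.0173 1.2441]
434 232 [ 0.4601 -0.2611  0.0733]
437 233 [ 0.4576 -0.2709  0.0632]
440 234 [ 0.455  -0.2801  0.0564]
443 234 [ 0.4549 -0.2907  0.0441]
446 235 [ 0.4525 -0.2981  0.0445]
449 235 [ 0.4526 -0.3032  0.0539]
452 236 [ 0.4494 -0.3248  0.0025]
```

Run:
```python
from h import *
np.set_printoptions(suppress=True,precision=1,linewidth=200)
C=np.array([.4615,-.2467]); xr=np.array([.188,.982]); xr/=np.linalg.norm(xr); yr=np.array([-xr[1],xr[0]])
d=load('top0'); P,m=cloud(d,385,205,460,256)
q=P[m]; a=(q[:,:2]-C)@xr; b=(q[:,:2]-C)@yr; z=q[:,2]
for s,k in ((z>.03,'hi'),):
    A=np.c_[a,b,z][s]*1000; print(len(A)); 
    S=(A[:,0]+A[:,2])/2**.5; N=(A[:,2]-A[:,0])/2**.5
    for lo in range(-30,131,10):
        w=(S>=lo)&(S<lo+10)
        if w.any():
            i=np.argsort(A[w,1]); print(lo,np.c_[A[w,1],N[w]][i].round().astype(int).tolist())
d=load('side0'); crop(d,305,230,375,330,6,'c_srest'); crop(d,320,180,415,240,8,'c_srack')
for p in [(.4615,-.2467,.0),(.4615,-.2467,.107)]: print(proj(d,p))
```

```text
443
-20 [[-8, 77]]
-10 [[-13, 67], [-13, 80], [-12, 79], [-12, 74], [-11, 73], [-11, 71], [-11, 67], [-10, 79], [-10, 64], [-10, 79], [-10, 63], [-9, 76], [-9, 75], [-9, 71], [-8, 67], [-8, 67], [-7, 78], [-7, 63], [-7, 75], [-7, 73], [-6, 70], [-6, 69], [-5, 81], [-5, 66], [-5, 62], [-5, 79], [-5, 74], [-4, 74], [-4, 73], [-3, 67], [-3, 81], [-3, 65], [-2, 63], [-2, 80], [-2, 79], [-2, 63], [-2, 73], [-1, 70], [-1, 68], [0, 67], [0, 63], [0, 81], [1, 62], [1, 75], [1, 71], [2, 69], [2, 67], [2, 79], [3, 64], [3, 60], [3, 79], [3, 75], [4, 73], [4, 71], [5, 68], [5, 80], [5, 64], [6, 63], [6, 78], [6, 74], [7, 71], [7, 68], [7, 82], [8, 65], [8, 80], [8, 79], [9, 74], [9, 70], [10, 67], [10, 82], [10, 65], [10, 81], [11, 74], [13, 65]]
0 [[-15, 67], [-15, 64], [-12, 67], [-12, 67], [-11, 64], [-11, 64], [-9, 62], [-9, 62], [-7, 62], [-6, 62], [-6, 62], [-4, 64], [-4, 61], [-3, 63], [-1, 62], [1, 62], [2, 62], [4, 62], [4, 64], [6, 81], [6, 62], [7, 61], [7, 60], [8, 66], [9, 63], [11, 66], [11, 67]]
10 [[-16, 64], [-15, 64], [-14, 68], [-13, 64], [-12, 66], [-12, 63], [-10, 61], [-10
[... 2628 characters left out ...]
 [1, 61], [1, 43], [2, 62], [3, 61], [4, 62], [6, 64], [6, 46], [7, 60], [7, 64], [8, 65], [10, 67], [10, 65], [12, 66], [13, 64]]
100 [[-15, 66], [-15, 65], [-13, 66], [-12, 63], [-11, 58], [-11, 54], [-11, 53], [-10, 65], [-10, 61], [-10, 59], [-9, 61], [-9, 55], [-8, 53], [-8, 63], [-7, 61], [-7, 58], [-7, 54], [-6, 52], [-5, 63], [-5, 63], [-4, 60], [-4, 57], [-4, 53], [-3, 62], [-3, 62], [-2, 59], [-2, 59], [-1, 54], [-1, 62], [0, 61], [0, 62], [0, 54], [1, 54], [2, 54], [2, 63], [3, 63], [3, 60], [3, 56], [4, 53], [4, 46], [4, 63], [5, 62], [5, 58], [6, 58], [6, 52], [6, 65], [7, 61], [8, 61], [8, 56], [8, 53], [9, 65], [9, 66], [10, 62], [11, 66], [11, 64]]
[339.8 296.7]
[339.7 254.9]
```

View pics/c_srest.png

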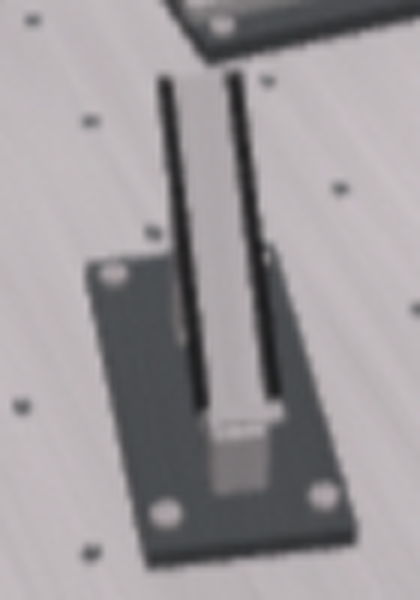

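View pics/c_srack.png

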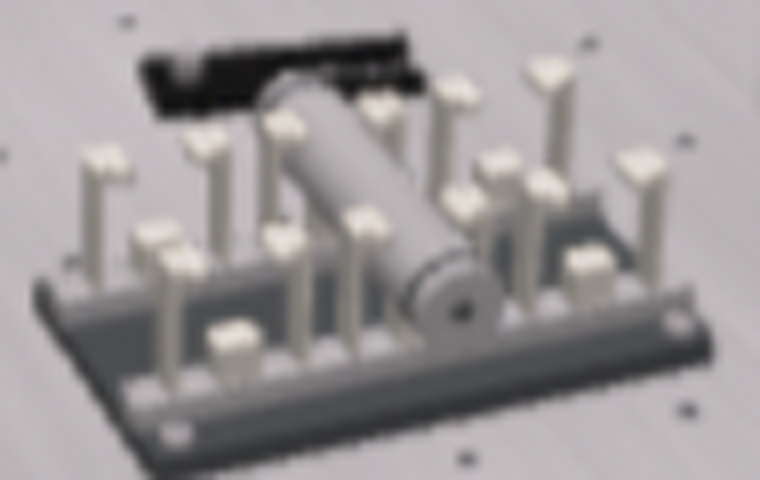

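Run:
```python
from h import *
np.set_printoptions(suppress=True,precision=1,linewidth=200)
d=load('side0'); img=d['img'].copy()
big=cv2.resize(img[110:330,240:420],None,fx=4,fy=4,interpolation=cv2.INTER_CUBIC)
def dot(X,c=(0,0,255)):
    u,v=(proj(d,X)-[240,110])*4+1.5; cv2.drawMarker(big,(int(u),int(v)),c,cv2.MARKER_CROSS,10,1)
c=np.array([.444,.063]); a=np.array([.0196,-.0841]);a/=np.linalg.norm(a); yaw=np.degrees(np.arctan2(a[1],a[0])); print('short yaw',yaw)
for s in (-.05,.05): dot([*(c+s*a),.015])
th=np.radians(.85); X=np.array([np.cos(th),np.sin(th)]);Y=np.array([-X[1],X[0]])
R0=np.array([.6226,-.0018])
for i in(-1,0,1):
    for s in(-.065,.065): dot([*(R0+.06*i*X+s*Y),.05],(0,255,0))
    for s in (-.032,.032):
        for k in(-1,1): dot([*(R0+(.06*i+k*.014)*X+s*Y),.067],(255,0,0))
xr=np.array([.188,.982])
for s in(-.08,.03): dot([*(np.array([.463,-.245])+s*.707*xr),.107+s*.707],(255,0,255))
dot([.4995,.2455,.165]);
for s in(-1,1):
    for t in (-1,1):
        cx=np.array([.332,.943]); 
cv2.imwrite('pics/ov.png',big[:600]); cv2.imwrite('pics/ov2.png',big[280:])
```

```text
short yaw -76.88105439638298
```

View pics/ov.png

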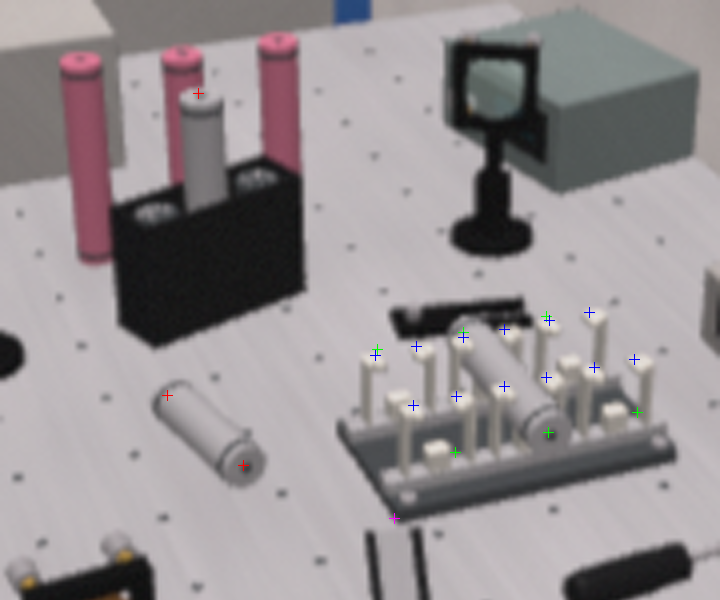

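View pics/ov2.png

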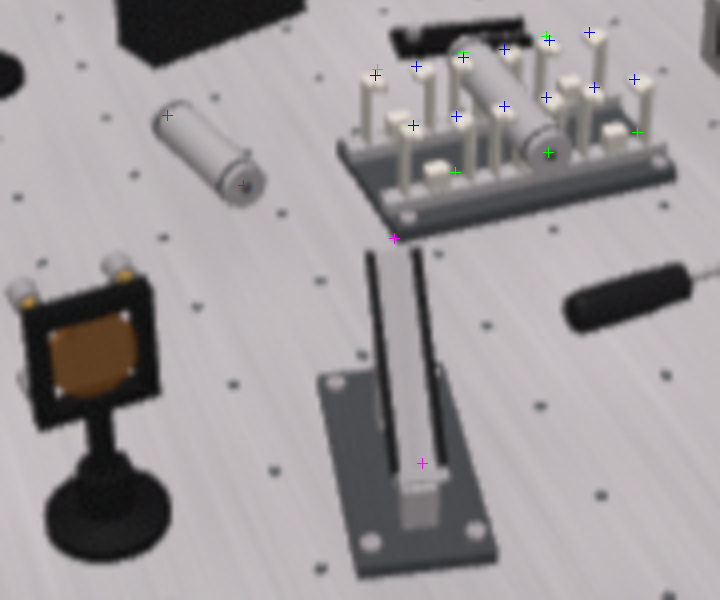

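Request:
{"name": "jog_arm", "arguments": {
  "commands": [
    {"jaw":0.3,"translation":[0.1,-0.19,0.01],"dr":[0,0,-21]},
    {"jaw":0.3,"translation":[0.1,-0.19,0.01],"dr":[0,0,-21]},
    {"jaw":0.3,"translation":[0.1,-0.19,0.01],"dr":[0,0,-21]},
    {"jaw":0.3,"translation":[0.2,-0.38,0.01],"dr":[0,0,-43]},
    {"jaw":0.3,"translation":[0.2,-0.38,0.01],"dr":[0,0,-43]},
    {"jaw":0.3,"translation":[0.2,-0.38,0.01],"dr":[0,0,-43]},
    {"jaw":0.3,"translation":[0.2,-0.38,0.01],"dr":[0,0,-43]},
    {"jaw":0.3,"translation":[0.3,-0.57,0.0],"dr":[0,0,-64.1]},
    {"jaw":0.3,"translation":[0.3,-0.57,-0.05],"dr":[0,0,-64.1]},
    {"jaw":0.3,"translation":[0.3,-0.57,-0.08],"dr":[0,0,-64.1]},
    {"jaw":0.3,"translation":[0.3,-0.57,-0.1],"dr":[0,0,-64.1]},
    {"jaw":0.3,"translation":[0.3,-0.57,-0.1],"dr":[0,0,-64.1]}
  ]
}}

```text
time: 1.6
ee_pos: [0.4431, 0.0591, 0.1277]
tcp_rot: [0.625, 0.781, -0.004, -0.002]
wrist_force: [0.2, 0.1, -0.6]
gripper_width: 0.696
```

```bash
cat >> h.py <<'E'
from scipy.spatial.transform import Rotation as Ro
def st():
    o=arm.get_obs(); R=Ro.from_quat(o['tcp_rot']).as_matrix()
    np.set_printoptions(suppress=True,precision=4)
    print('t',round(o['time'],2),'p',o['ee_pos'],'z',R[:,2],'yaw jaw',np.degrees(np.arctan2(R[1,1],R[0,1])).round(2),'F',o['wrist_force'].round(1),'w',round(float(o['gripper_width']),3),'q',o['joints'].round(2)); return o,R
E
python3 - <<'E'
from h import *
st(); d=snap('top','top1'); crop(d,260,190,360,270,7,'c1'); st()
d=snap('side','side1'); crop(d,240,130,360,240,6,'c1s')
E
```

```text
t 1.6 p [0.4431 0.0591 0.1277] z [-0.0072 -0.0034 -1.    ] yaw jaw 12.65 F [ 0.2  0.1 -0.6] w 0.696 q [-0.41  0.54  0.3   2.17 -0.33  0.48  0.37]
t 1.65 p [0.4432 0.0611 0.1288] z [-0.0057 -0.0019 -1.    ] yaw jaw 12.83 F [ 0.  -0.2  0.3] w 0.701 q [-0.41  0.54  0.3   2.16 -0.33  0.48  0.37]
```

View pics/c1.png

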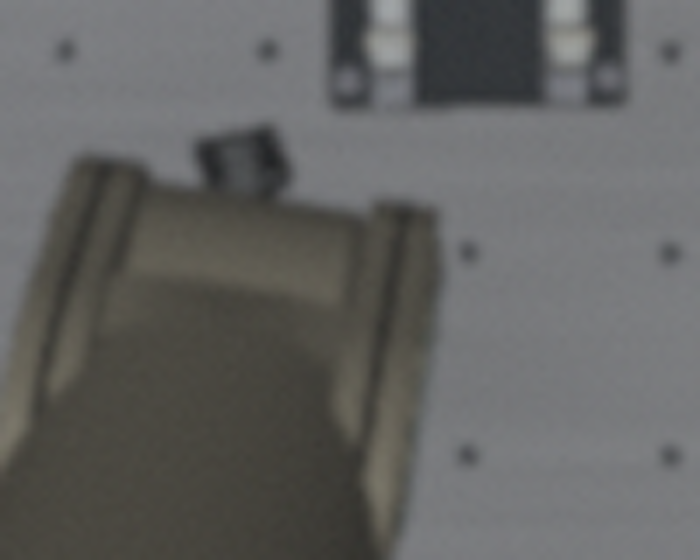

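View pics/c1s.png

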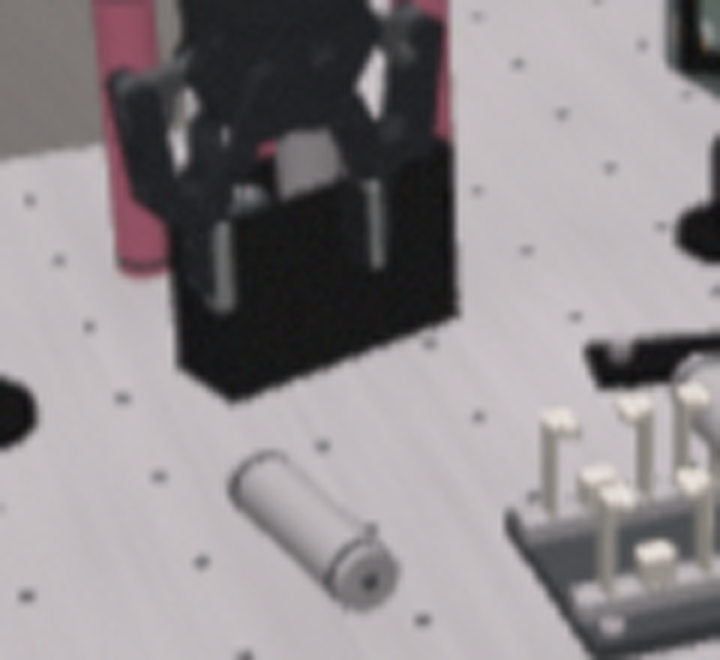

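Request:
{"name": "jog_arm", "arguments": {
  "commands": [
    {"jaw":0.3,"translation":[0.001,0.002,-0.05],"dr":[0.1,-0.3,0.3]},
    {"jaw":0.3,"translation":[0.001,0.002,-0.09],"dr":[0.1,-0.3,0.3]},
    {"jaw":0.3,"translation":[0.001,0.002,-0.115],"dr":[0.1,-0.3,0.3]},
    {"jaw":0.3,"translation":[0.001,0.002,-0.125],"dr":[0.1,-0.3,0.3]},
    {"jaw":0.3,"translation":[0.001,0.002,-0.125],"dr":[0.1,-0.3,0.3]},
    {"jaw":0.8,"translation":[0.001,0.002,-0.125],"dr":[0.1,-0.3,0.3]},
    {"jaw":0.8,"translation":[0.001,0.002,-0.125],"dr":[0.1,-0.3,0.3]},
    {"jaw":0.8,"translation":[0.001,0.002,-0.125],"dr":[0.1,-0.3,0.3]},
    {"jaw":0.8,"translation":[0.001,0.002,-0.125],"dr":[0.1,-0.3,0.3]}
  ]
}}

```text
time: 2.82
ee_pos: [0.4452, 0.0657, 0.0062]
tcp_rot: [0.62, 0.784, 0.002, 0.0]
wrist_force: [-0.5, 2.1, 6.7]
gripper_width: 0.329
```

Run:
```python
from h import *
st(); d=snap('side','side2'); crop(d,250,150,350,240,6,'c2s')
```

```text
t 2.83 p [0.4452 0.0657 0.0062] z [ 0.0032  0.0032 -1.    ] yaw jaw 13.32 F [-0.5  2.1  6.7] w 0.329 q [-0.39  0.8   0.28  2.22 -1.    0.24  1.02]
```

View pics/c2s.png

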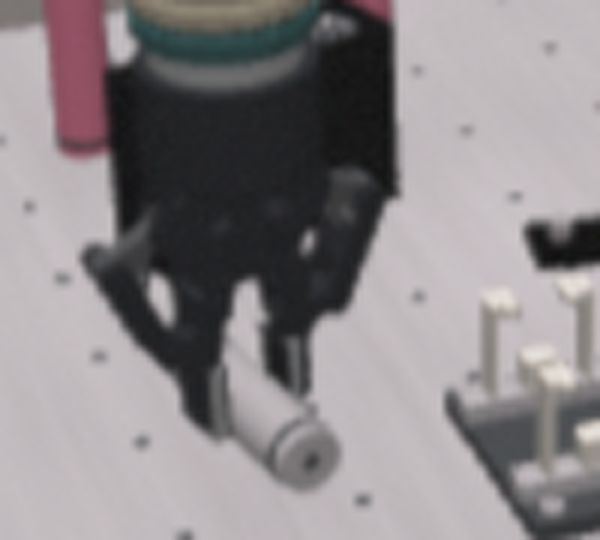

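Request:
{"name": "jog_arm", "arguments": {
  "commands": [
    {"jaw":0.8,"translation":[0,0,0.05],"dr":[0,0,0]},
    {"jaw":0.8,"translation":[0.0,0,0.11],"dr":[0,0,0]},
    {"jaw":0.8,"translation":[0.04,-0.02,0.144],"dr":[0,0,-6]},
    {"jaw":0.8,"translation":[0.1,-0.04,0.144],"dr":[-0.2,0.2,-12.5]},
    {"jaw":0.8,"translation":[0.15,-0.05,0.144],"dr":[-0.2,0.2,-12.5]},
    {"jaw":0.8,"translation":[0.2,-0.06,0.144],"dr":[-0.2,0.2,-12.5]},
    {"jaw":0.8,"translation":[0.2375,-0.064,0.144],"dr":[-0.2,0.2,-12.5]},
    {"jaw":0.8,"translation":[0.2375,-0.064,0.144],"dr":[-0.2,0.2,-12.5]},
    {"jaw":0.8,"translation":[0.2375,-0.064,0.144],"dr":[-0.2,0.2,-12.5]}
  ]
}}

```text
time: 4.0
ee_pos: [0.6812, 0.0015, 0.15]
tcp_rot: [0.702, 0.712, -0.001, -0.001]
wrist_force: [0.1, 0.5, -2.3]
gripper_width: 0.322
```

Run:
```python
from h import *
st(); d=snap('side','side3'); crop(d,290,110,430,240,5,'c3s')
d=snap('top','top3');crop(d,280,110,370,210,6,'c3');st()
```

```text
t 4.0 p [0.6812 0.0015 0.15  ] z [-0.0024 -0.0004 -1.    ] yaw jaw 0.76 F [ 0.1  0.5 -2.3] w 0.322 q [-0.44  0.89  0.78  1.51 -0.69  1.03  0.52]
t 4.1 p [0.6813 0.0019 0.1504] z [-0.0016  0.     -1.    ] yaw jaw 0.78 F [ 0.2  0.4 -1.9] w 0.33 q [-0.44  0.89  0.78  1.51 -0.69  1.03  0.52]
```

View pics/c3s.png

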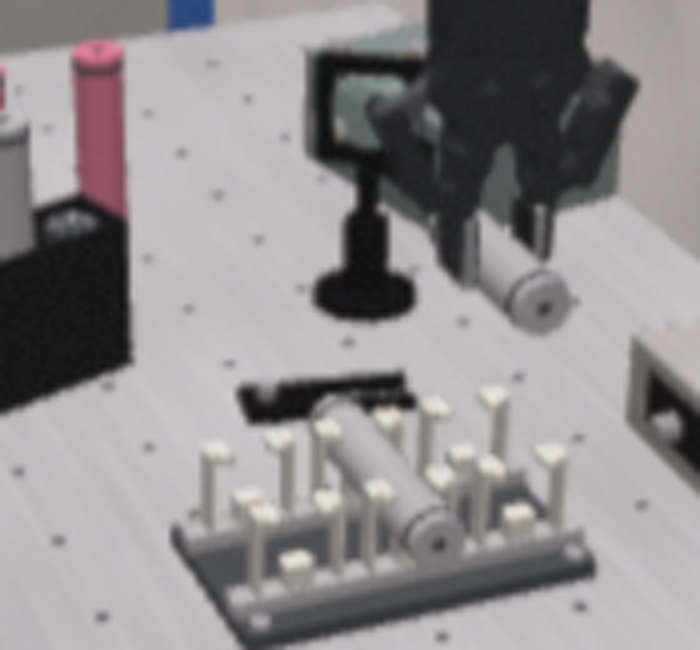

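View pics/c3.png

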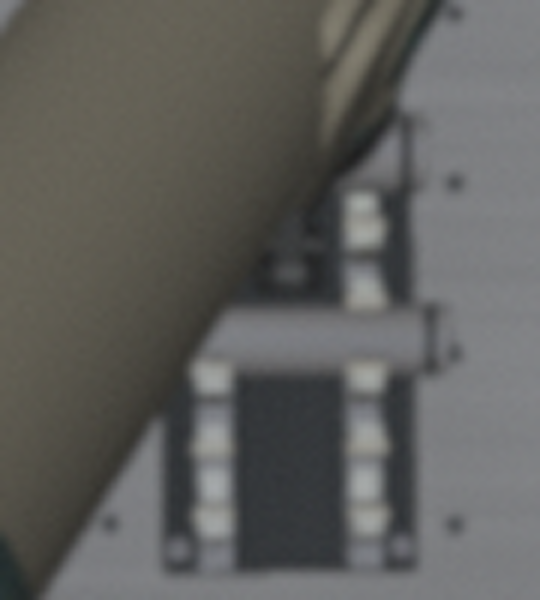

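Run:
```python
from h import *
d=load('side3'); print(proj(d,[.6818,-.0505,.159]),'vs 398.6,172'); print(proj(d,[.6236,-.0668,.05]),'mid vs 377.2,218.6')
d=load('top3'); print(px(d,280+407/6,110+150/6,.159), px(d,280+430/6,110+338/6,.05))
```

```text
[398.10464784 170.34970868] vs 398.6,172
[376.64212827 217.69260965] mid vs 377.2,218.6
[ 0.68194937 -0.04409295  0.159     ] [ 0.62397174 -0.06008352  0.05      ]
```

Request:
{"name": "jog_arm", "arguments": {
  "commands": [
    {"jaw":0.8,"translation":[0.001,-0.0007,-0.04],"dr":[0,-0.1,0]},
    {"jaw":0.8,"translation":[0.001,-0.0007,-0.065],"dr":[0,-0.1,0]},
    {"jaw":0.8,"translation":[0.001,-0.0007,-0.075],"dr":[0,-0.1,0]},
    {"jaw":0.8,"translation":[0.001,-0.0007,-0.075],"dr":[0,-0.1,0]},
    {"jaw":0.8,"translation":[0.001,-0.0007,-0.08],"dr":[0,-0.1,0]},
    {"jaw":0.8,"translation":[0.001,-0.0007,-0.085],"dr":[0,-0.1,0]},
    {"jaw":0.8,"translation":[0.001,-0.0007,-0.085],"dr":[0,-0.1,0]}
  ]
}}

```text
time: 4.97
ee_pos: [0.6836, 0.0011, 0.0662]
tcp_rot: [0.702, 0.712, 0.001, 0.001]
wrist_force: [1.3, -0.3, -0.2]
gripper_width: 0.328
```

Run:
```python
from h import *
st(); d=snap('side','side4'); crop(d,310,140,430,240,6,'c4s')
```

```text
t 4.97 p [0.6836 0.0011 0.0662] z [ 0.003  -0.0003 -1.    ] yaw jaw 0.79 F [ 1.3 -0.3 -0.2] w 0.328 q [-0.41  0.98  0.71  1.55 -0.77  0.9   0.58]
```

View pics/c4s.png

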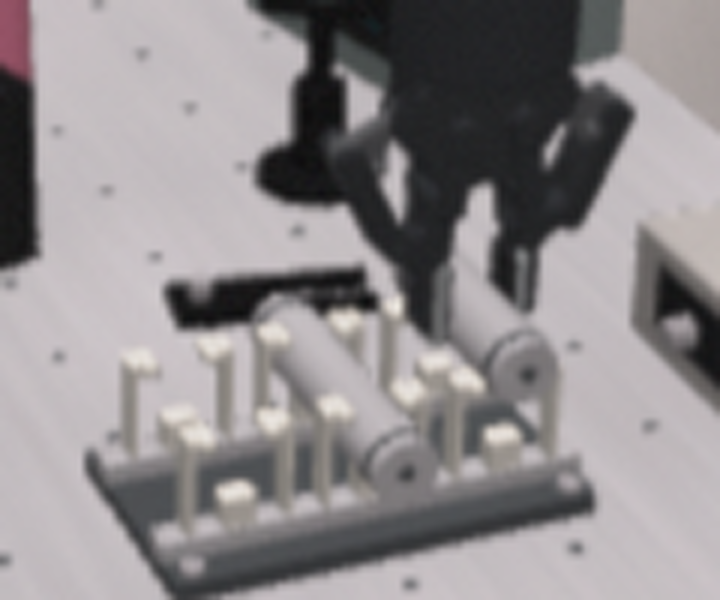

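Request:
{"name": "jog_arm", "arguments": {
  "commands": [
    {"jaw":0.8,"translation":[-0.0006,0,-0.006],"dr":[0,0.1,0]},
    {"jaw":0.8,"translation":[-0.0006,0,-0.012],"dr":[0,0.1,0]},
    {"jaw":0.8,"translation":[-0.0006,0,-0.018],"dr":[0,0.1,0]},
    {"jaw":0.8,"translation":[-0.0006,0,-0.02],"dr":[0,0.1,0]},
    {"jaw":0.8,"translation":[-0.0006,0,-0.02],"dr":[0,0.1,0]}
  ]
}}

```text
time: 5.65
ee_pos: [0.6831, 0.0015, 0.0449]
tcp_rot: [0.702, 0.712, 0.0, 0.0]
wrist_force: [6.0, -0.5, -10.0]
gripper_width: 0.326
```

Run:
```python
from h import *
st(); d=snap('side','side5'); crop(d,310,140,430,240,6,'c5s')
```

```text
t 5.65 p [0.6831 0.0015 0.0449] z [ 0.001  -0.0004 -1.    ] yaw jaw 0.81 F [  6.   -0.5 -10. ] w 0.326 q [-0.4   1.01  0.69  1.56 -0.79  0.87  0.6 ]
```

View pics/c5s.png

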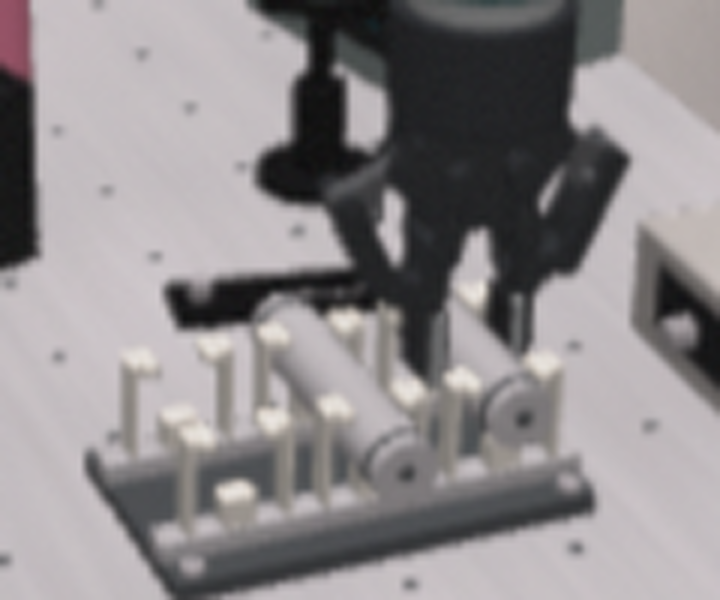

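Request:
{"name": "jog_arm", "arguments": {
  "commands": [
    {"jaw":0.8,"translation":[0.0008,0,-0.002],"dr":[0,0,0]},
    {"jaw":0.8,"translation":[0.0008,0,-0.0035],"dr":[0,0,0]},
    {"jaw":0.8,"translation":[0.0008,0,-0.0035],"dr":[0,0,0]}
  ]
}}

```text
time: 6.08
ee_pos: [0.6834, 0.0017, 0.0415]
tcp_rot: [0.702, 0.712, -0.0, 0.0]
wrist_force: [1.1, 0.6, -2.8]
gripper_width: 0.327
```

Request:
{"name": "jog_arm", "arguments": {
  "commands": [
    {"jaw":0.57,"translation":[0,0,0],"dr":[0,0,0]},
    {"jaw":0.57,"translation":[0,0,0],"dr":[0,0,0]},
    {"jaw":0.57,"translation":[0,0,0],"dr":[0,0,0]}
  ]
}}

```text
time: 6.45
ee_pos: [0.6834, 0.0015, 0.0418]
tcp_rot: [0.702, 0.712, 0.0, 0.0]
wrist_force: [1.1, -0.2, 0.1]
gripper_width: 0.431
```

Run:
```python
from h import *
st(); d=snap('side','side6'); crop(d,310,140,430,240,6,'c6s')
```

```text
t 6.45 p [0.6834 0.0015 0.0418] z [ 0.0002 -0.0001 -1.    ] yaw jaw 0.8 F [ 1.1 -0.2  0.1] w 0.431 q [-0.4   1.02  0.69  1.56 -0.79  0.86  0.6 ]
```

View pics/c6s.png

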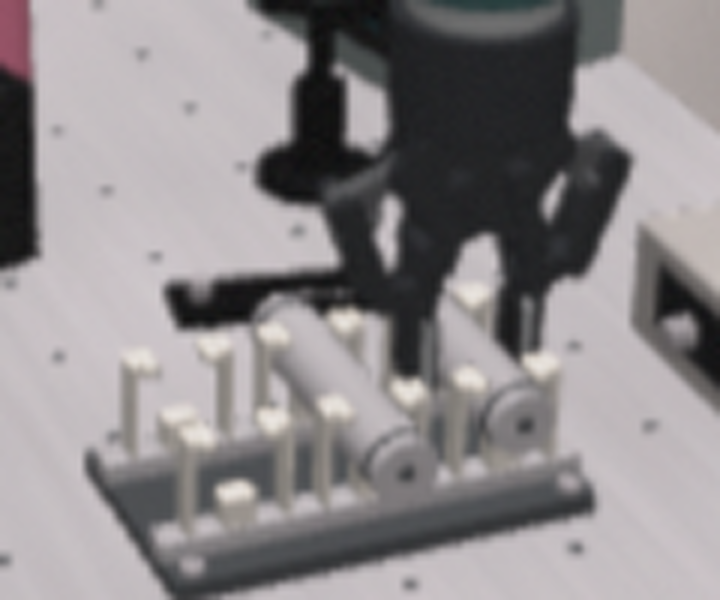

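Run:
```python
from h import *
d=load('top0')
for box in [(170,168,184,186),(170,200,184,218),(164,231,178,249)]:
    P,m=cloud(d,*box); q=P[m]; q=q[q[:,2]>.1]; print(np.percentile(q[:,2],[10,50,90,97]),q[q[:,2]>np.percentile(q[:,2],60)].mean(0))
for n,b in dict(mB=(210,268,252,305),mA=(195,95,236,140),mC=(400,275,435,312)).items():
    P,m=cloud(d,*b);q=P[m];q=q[q[:,2]>.03]; print(n,q.min(0),q.max(0),q.mean(0))
```

```text
[0.1582817  0.16097968 0.16352757 0.16484638] [0.58404129 0.34086069 0.16300914]
[0.15841722 0.16132766 0.16344333 0.16539822] [0.51045418 0.33884788 0.16306004]
[0.15725079 0.16104941 0.16397247 0.16566477] [0.4407086  0.35326699 0.16335708]
mB [0.29101384 0.19775856 0.03041893] [0.34440031 0.26636335 0.15437719] [0.32505042 0.22791702 0.12133556]
mA [0.70179828 0.25436942 0.03039917] [0.80798865 0.34135663 0.16517245] [0.73213454 0.27681912 0.12342593]
mC [ 0.27883705 -0.23911406  0.03200458] [ 0.34356459 -0.19624387  0.14527502] [ 0.30971596 -0.22083486  0.11500865]
```

Request:
{"name": "jog_arm", "arguments": {
  "commands": [
    {"jaw":0.57,"translation":[0,0,0.03],"dr":[0,0,0]},
    {"jaw":0.57,"translation":[0,0,0.08],"dr":[0,0,0]},
    {"jaw":0.57,"translation":[0,0,0.14],"dr":[0,0,0]},
    {"jaw":0.3,"translation":[-0.01,0.02,0.19],"dr":[0,0,0]},
    {"jaw":0.3,"translation":[-0.05,0.07,0.19],"dr":[0,0,0]},
    {"jaw":0.3,"translation":[-0.09,0.12,0.19],"dr":[0,0,0]},
    {"jaw":0.3,"translation":[-0.125,0.165,0.19],"dr":[0,0,0]},
    {"jaw":0.3,"translation":[-0.16,0.21,0.19],"dr":[0,0,0]},
    {"jaw":0.3,"translation":[-0.184,0.244,0.18],"dr":[0,0,0]},
    {"jaw":0.3,"translation":[-0.184,0.244,0.17],"dr":[0,0,0]},
    {"jaw":0.3,"translation":[-0.184,0.244,0.17],"dr":[0,0,0]}
  ]
}}

```text
time: 7.88
ee_pos: [0.4993, 0.2447, 0.2113]
tcp_rot: [0.702, 0.712, -0.001, 0.0]
wrist_force: [0.3, -0.3, 0.6]
gripper_width: 0.699
```

Run:
```python
from h import *
st(); d=snap('side','side7'); crop(d,230,60,420,240,4,'c7s');d=snap('top','top7'); crop(d,190,120,365,260,4,'c7'); st()
```

```text
t 7.88 p [0.4993 0.2447 0.2113] z [-0.0003 -0.0013 -1.    ] yaw jaw 0.78 F [ 0.3 -0.3  0.6] w 0.699 q [-1.05  0.68  0.9   1.82 -0.64  0.96  0.14]
t 7.97 p [0.5005 0.2439 0.2121] z [ 0.0014 -0.0008 -1.    ] yaw jaw 0.65 F [-0.4 -0.9 -0.3] w 0.7 q [-1.05  0.68  0.9   1.82 -0.64  0.97  0.14]
```

View pics/c7s.png

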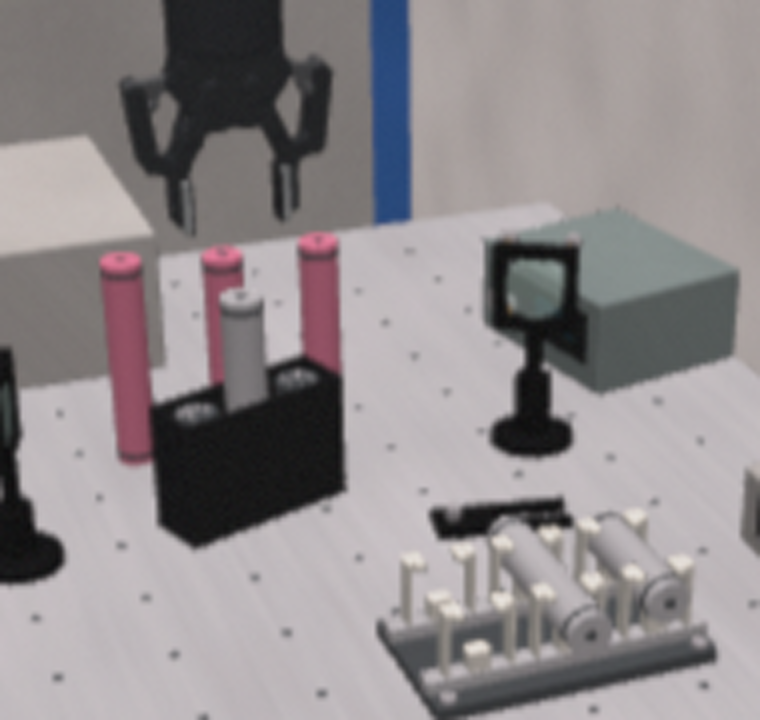

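View pics/c7.png

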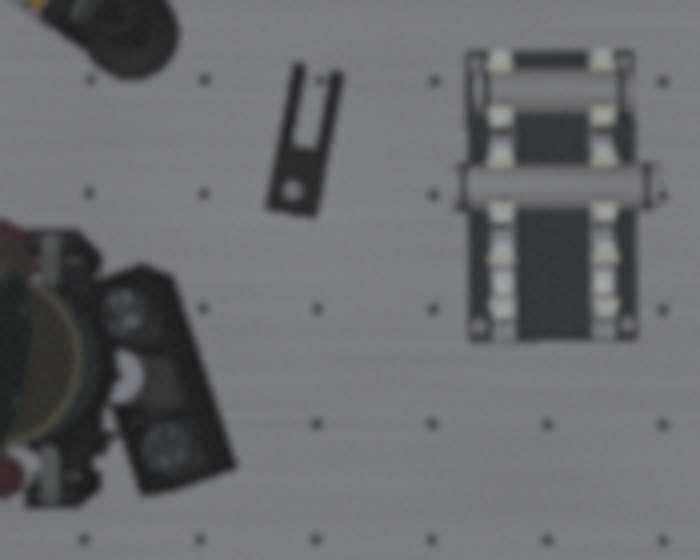

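Request:
{"name": "jog_arm", "arguments": {
  "commands": [
    {"jaw":0.3,"translation":[-0.001,0.0015,-0.04],"dr":[0,0,0]},
    {"jaw":0.3,"translation":[-0.001,0.0015,-0.08],"dr":[0,0,0]},
    {"jaw":0.3,"translation":[-0.001,0.0015,-0.1],"dr":[0,0,0]},
    {"jaw":0.3,"translation":[-0.001,0.0015,-0.1],"dr":[0,0,0]},
    {"jaw":0.8,"translation":[-0.001,0.0015,-0.1],"dr":[0,0,0]},
    {"jaw":0.8,"translation":[-0.001,0.0015,-0.1],"dr":[0,0,0]},
    {"jaw":0.8,"translation":[-0.001,0.0015,-0.1],"dr":[0,0,0]},
    {"jaw":0.8,"translation":[-0.001,0.0015,-0.1],"dr":[0,0,0]}
  ]
}}

```text
time: 8.98
ee_pos: [0.5007, 0.2455, 0.1137]
tcp_rot: [0.703, 0.711, 0.002, 0.001]
wrist_force: [0.4, -1.0, 6.9]
gripper_width: 0.339
```

Run:
```python
from h import *
st(); d=snap('side','side8'); crop(d,230,60,350,200,5,'c8s')
```

```text
t 8.97 p [0.5007 0.2455 0.1137] z [ 0.0041  0.0004 -1.    ] yaw jaw 0.65 F [ 0.4 -1.   6.9] w 0.339 q [-0.97  0.8   0.77  1.9  -0.79  0.78  0.26]
```

View pics/c8s.png

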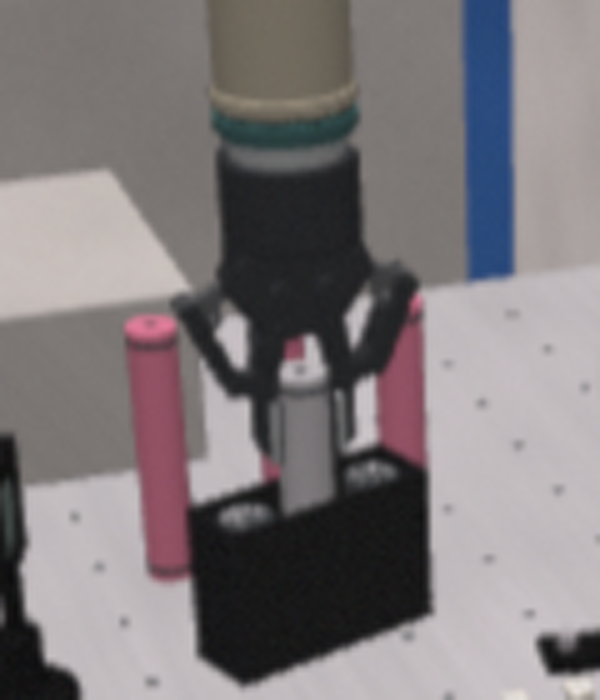

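Request:
{"name": "jog_arm", "arguments": {
  "commands": [
    {"jaw":0.8,"translation":[-0.0005,0,0.05],"dr":[0,0,0]},
    {"jaw":0.8,"translation":[-0.0005,0,0.11],"dr":[0,0.2,0]},
    {"jaw":0.8,"translation":[0,0,0.16],"dr":[0,0.2,0]},
    {"jaw":0.8,"translation":[0,-0.04,0.19],"dr":[0,0.2,0]},
    {"jaw":0.8,"translation":[0,-0.1,0.19],"dr":[0,0.2,-2]},
    {"jaw":0.8,"translation":[0,-0.15,0.19],"dr":[0,0.2,-4]},
    {"jaw":0.8,"translation":[-0.01,-0.21,0.19],"dr":[0,0.2,-6]},
    {"jaw":0.8,"translation":[-0.02,-0.27,0.19],"dr":[0,0.2,-8]},
    {"jaw":0.8,"translation":[-0.03,-0.33,0.19],"dr":[0,0.2,-10]},
    {"jaw":0.8,"translation":[-0.04,-0.38,0.19],"dr":[0,0.2,-11.5]},
    {"jaw":0.8,"translation":[-0.04,-0.42,0.19],"dr":[0,0.2,-11.5]},
    {"jaw":0.8,"translation":[-0.04,-0.45,0.19],"dr":[0,0.2,-11.5]}
  ]
}}

```text
time: 10.52
ee_pos: [0.4598, -0.206, 0.3039]
tcp_rot: [0.771, 0.636, 0.0, 0.0]
wrist_force: [1.1, 1.0, -3.8]
gripper_width: 0.335
```

Run:
```python
from h import *
st(); d=snap('side','side9'); crop(d,150,30,410,330,2,'c9s')
```

```text
t 10.53 p [ 0.4598 -0.206   0.3039] z [ 0.0008  0.0003 -1.    ] yaw jaw -10.95 F [ 1.1  1.  -3.8] w 0.335 q [-0.3   0.49  1.01  1.84 -0.47  1.08  0.7 ]
```

View pics/c9s.png

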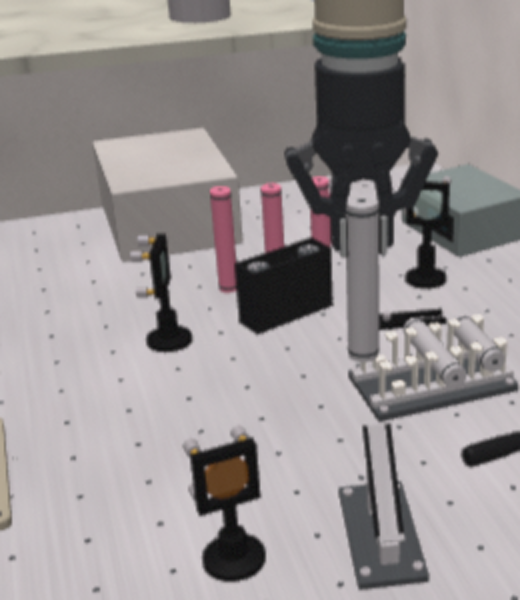

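Request:
{"name": "jog_arm", "arguments": {
  "commands": [
    {"jaw":0.8,"translation":[0,-0.015,0],"dr":[-8.8,1.7,0]},
    {"jaw":0.8,"translation":[0,-0.03,0],"dr":[-17.7,3.4,0]},
    {"jaw":0.8,"translation":[0,-0.045,0],"dr":[-26.5,5.1,0]},
    {"jaw":0.8,"translation":[0,-0.06,0],"dr":[-35.4,6.8,0]},
    {"jaw":0.8,"translation":[0,-0.075,0],"dr":[-44.2,8.5,0]},
    {"jaw":0.8,"translation":[0,-0.075,0],"dr":[-44.2,8.5,0]},
    {"jaw":0.8,"translation":[0,-0.075,0],"dr":[-44.2,8.5,0]}
  ]
}}

```text
time: 11.45
ee_pos: [0.4591, -0.2856, 0.3049]
tcp_rot: [0.714, 0.586, -0.294, 0.246]
wrist_force: [-0.4, 0.6, -3.2]
gripper_width: 0.336
```

Run:
```python
from h import *
o,R=st(); print(R); d=snap('side','side10'); crop(d,150,30,410,330,2,'c10s')
```

```text
t 11.45 p [ 0.4591 -0.2856  0.3049] z [-0.1312 -0.6962 -0.7057] yaw jaw -11.04 F [-0.4  0.6 -3.2] w 0.336 q [-0.7   0.84  1.3   1.96 -0.06  0.68  0.24]
[[ 0.1395  0.9815 -0.1312]
 [ 0.6918 -0.1914 -0.6962]
 [-0.7084  0.0064 -0.7057]]
```

View pics/c10s.png

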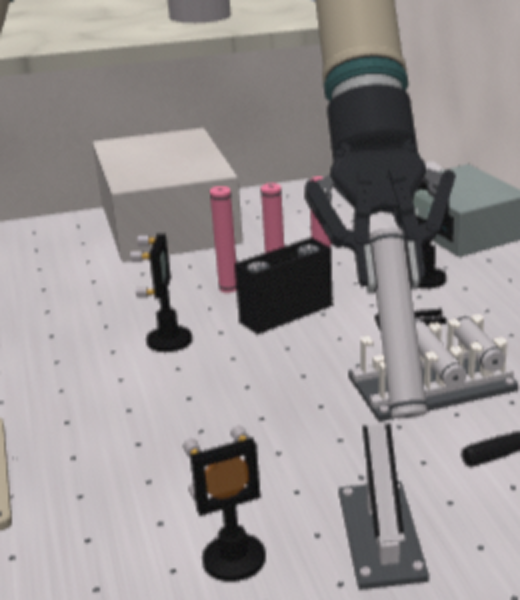

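Run:
```python
from h import *
o,R=st(); d=load('side10'); crop(d,310,120,380,280,5,'c10b'); p=o['ee_pos']; z=R[:,2]
for s in (-.0513,.0287,.1087): print(s,(proj(d,p+s*z)-[310,120])*5+2)
d=snap('top','top10'); crop(d,390,180,470,260,7,'c10t')
for s in (-.0513,.0287,.1087): print(s,(proj(d,p+s*z)-[390,180])*7+3)
```

```text
t 11.5 p [ 0.4591 -0.2861  0.3054] z [-0.1307 -0.6961 -0.706 ] yaw jaw -11.07 F [-0.3  0.1 -2. ] w 0.335 q [-0.7   0.84  1.3   1.96 -0.06  0.68  0.24]
-0.0513 [164.6762 129.4934]
0.0287 [194.4967 352.1955]
0.1087 [225.7559 585.6411]
-0.0513 [506.6102 353.7084]
0.0287 [642.0424 390.2118]
0.1087 [762.4426 422.6636]
```

View pics/c10b.png

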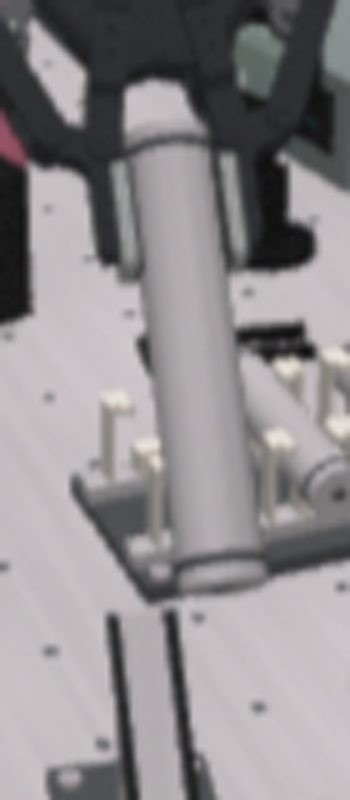

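View pics/c10t.png

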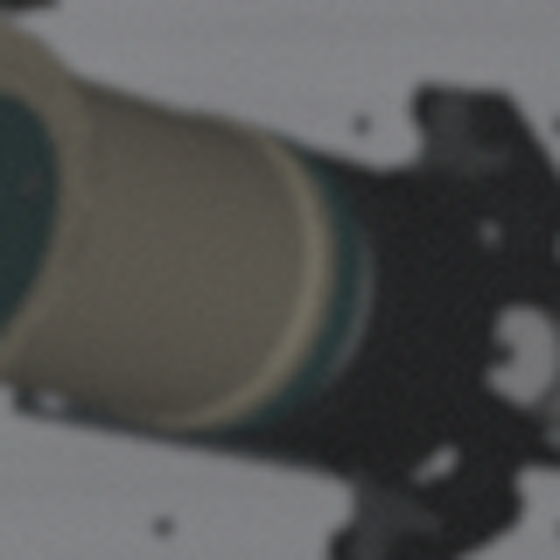

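Request:
{"name": "jog_arm", "arguments": {
  "commands": [
    {"jaw":0.8,"translation":[0,0.006,-0.04],"dr":[0,0,0]},
    {"jaw":0.8,"translation":[0,0.012,-0.08],"dr":[0,0,0]},
    {"jaw":0.8,"translation":[0,0.018,-0.11],"dr":[0,0,0]},
    {"jaw":0.8,"translation":[0,0.0215,-0.134],"dr":[0,0,0]},
    {"jaw":0.8,"translation":[0.0027,0.035,-0.148],"dr":[0,0,0]},
    {"jaw":0.8,"translation":[0.0053,0.0493,-0.162],"dr":[0,0,0]},
    {"jaw":0.8,"translation":[0.0053,0.0493,-0.162],"dr":[0,0,0]}
  ]
}}

```text
time: 12.42
ee_pos: [0.4656, -0.2353, 0.1427]
tcp_rot: [0.713, 0.587, -0.293, 0.247]
wrist_force: [-0.3, -0.1, -2.6]
gripper_width: 0.343
```

Run:
```python
from h import *
o,R=st(); d=snap('side','side11'); crop(d,300,190,380,330,5,'c11b'); p=o['ee_pos']; z=R[:,2]
for s in (-.0513,.0287,.1087): print(s,(proj(d,p+s*z)-[300,190])*5+2)
d=snap('top','top11'); crop(d,380,190,470,260,8,'c11t')
```

```text
t 12.43 p [ 0.4656 -0.2353  0.1427] z [-0.1285 -0.6962 -0.7063] yaw jaw -10.88 F [-0.3 -0.1 -2.6] w 0.343 q [-0.68  1.07  1.08  2.06 -0.23  0.47  0.11]
-0.0513 [183.5844 106.3174]
0.0287 [209.3248 306.7309]
0.1087 [236.1391 515.5048]
```

View pics/c11b.png

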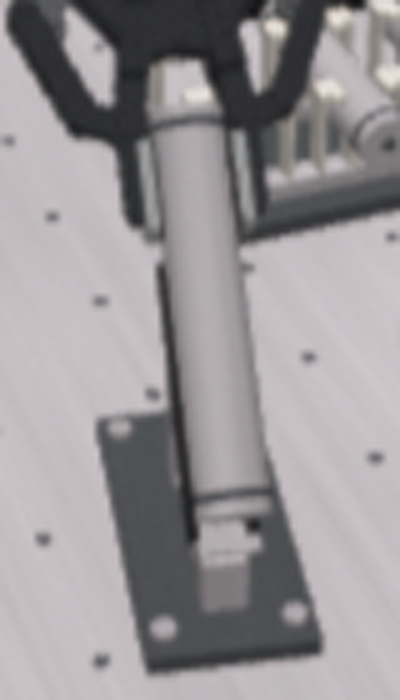

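View pics/c11t.png

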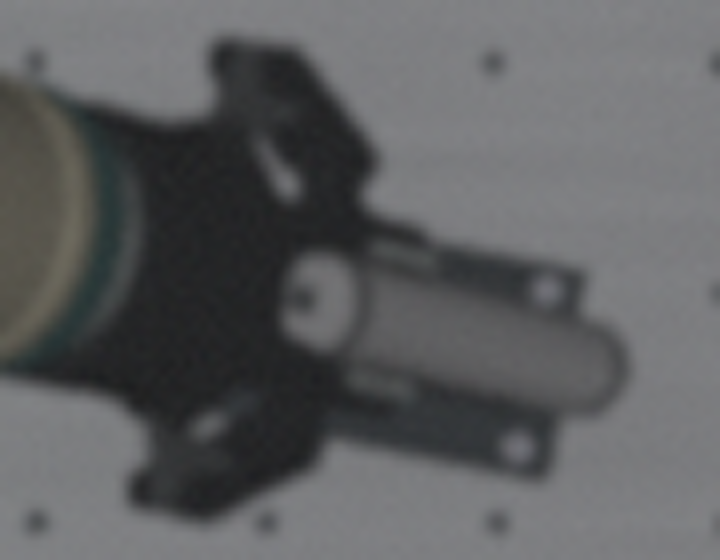

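Request:
{"name": "jog_arm", "arguments": {
  "commands": [
    {"jaw":0.8,"translation":[0.0007,0.0042,-0.0042],"dr":[0,0,0]},
    {"jaw":0.8,"translation":[0.0012,0.0083,-0.0085],"dr":[0,0,0]},
    {"jaw":0.8,"translation":[0.0018,0.0118,-0.012],"dr":[0,0,0]},
    {"jaw":0.8,"translation":[0.0018,0.0118,-0.012],"dr":[0,0,0]}
  ]
}}

```text
time: 13.02
ee_pos: [0.4667, -0.2251, 0.132]
tcp_rot: [0.714, 0.586, -0.294, 0.247]
wrist_force: [-0.6, -0.2, -3.6]
gripper_width: 0.335
```

Run:
```python
from h import *
o,R=st(); d=snap('side','side12'); crop(d,300,190,380,330,5,'c12b')
```

```text
t 13.03 p [ 0.4667 -0.2251  0.132 ] z [-0.1293 -0.697  -0.7054] yaw jaw -11.01 F [-0.6 -0.2 -3.6] w 0.335 q [-0.7   1.09  1.07  2.06 -0.25  0.47  0.09]
```

View pics/c12b.png

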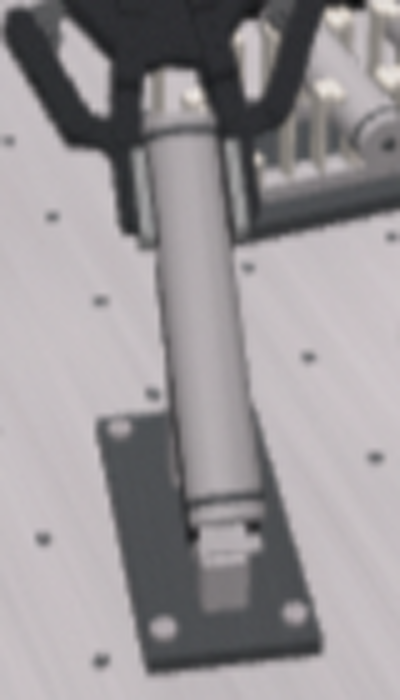

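Request:
{"name": "jog_arm", "arguments": {
  "commands": [
    {"jaw":0.8,"translation":[0.0003,0.0014,-0.0014],"dr":[0,0,0]},
    {"jaw":0.8,"translation":[0.0005,0.0028,-0.0028],"dr":[0,0,0]},
    {"jaw":0.8,"translation":[0.0005,0.0028,-0.0028],"dr":[0,0,0]}
  ]
}}

```text
time: 13.45
ee_pos: [0.4667, -0.2247, 0.1317]
tcp_rot: [0.714, 0.585, -0.295, 0.249]
wrist_force: [-1.6, -2.5, 7.4]
gripper_width: 0.337
```

Request:
{"name": "jog_arm", "arguments": {
  "commands": [
    {"jaw":0.6,"translation":[0,0,0],"dr":[0,0,0]},
    {"jaw":0.5,"translation":[0,0,0],"dr":[0,0,0]},
    {"jaw":0.4,"translation":[0,0,0],"dr":[0,0,0]},
    {"jaw":0.4,"translation":[0,0,0],"dr":[0,0,0]}
  ]
}}

```text
time: 13.95
ee_pos: [0.4668, -0.2244, 0.1315]
tcp_rot: [0.714, 0.585, -0.295, 0.249]
wrist_force: [0.0, -0.8, 0.3]
gripper_width: 0.598
```

Run:
```python
from h import *
o,R=st(); d=snap('side','side13'); crop(d,300,190,380,330,5,'c13b')
d=snap('top','top13'); crop(d,380,190,470,260,8,'c13t')
```

```text
t 13.95 p [ 0.4668 -0.2244  0.1315] z [-0.1297 -0.6993 -0.703 ] yaw jaw -11.09 F [ 0.  -0.8  0.3] w 0.598 q [-0.7   1.1   1.07  2.06 -0.25  0.47  0.09]
```

View pics/c13b.png

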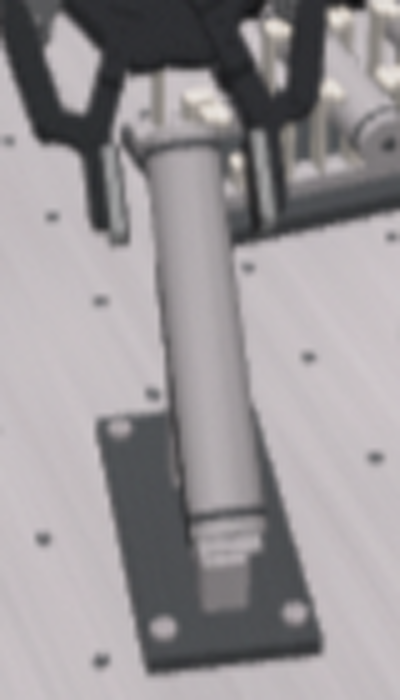

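View pics/c13t.png

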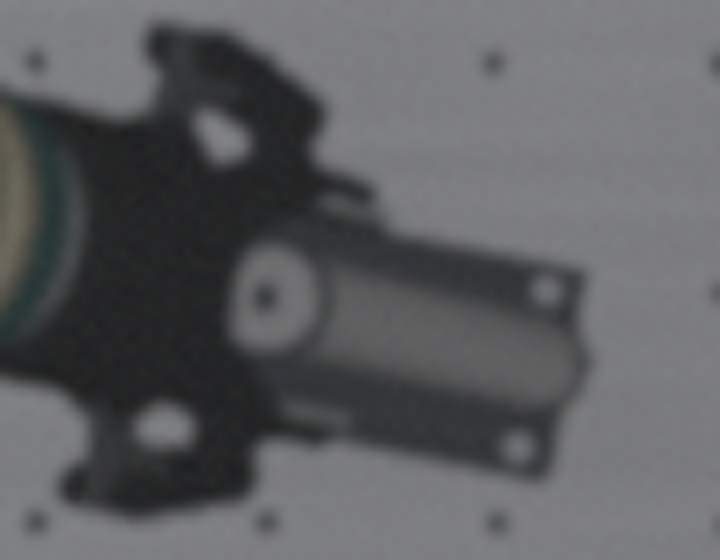

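Request:
{"name": "jog_arm", "arguments": {
  "commands": [
    {"jaw":0.35,"translation":[0.0052,0.028,0.028],"dr":[0,0,0]},
    {"jaw":0.35,"translation":[0.0104,0.056,0.056],"dr":[0,0,0]},
    {"jaw":0.35,"translation":[0.0156,0.084,0.0844],"dr":[0,0,0]},
    {"jaw":0.35,"translation":[0.01,0.084,0.14],"dr":[9.8,-1.9,0]},
    {"jaw":0.35,"translation":[0.005,0.06,0.19],"dr":[19.6,-3.8,0]},
    {"jaw":0.35,"translation":[0,0.02,0.2],"dr":[29.5,-5.6,0]},
    {"jaw":0.35,"translation":[0,-0.02,0.2],"dr":[39.3,-7.5,0]},
    {"jaw":0.35,"translation":[0,-0.05,0.2],"dr":[49.1,-9.4,0]},
    {"jaw":0.35,"translation":[0,-0.07,0.2],"dr":[58.9,-11.3,0]},
    {"jaw":0.35,"translation":[0,-0.08,0.2],"dr":[68.7,-13.2,0]},
    {"jaw":0.35,"translation":[0,-0.08,0.2],"dr":[78.6,-15,0]},
    {"jaw":0.35,"translation":[0,-0.08,0.2],"dr":[88.4,-16.9,0]}
  ]
}}

```text
time: 15.55
ee_pos: [0.4664, -0.3058, 0.3321]
tcp_rot: [0.72, 0.587, 0.286, -0.236]
wrist_force: [0.5, -0.0, -1.0]
gripper_width: 0.649
```

Run:
```python
from h import *
o,R=st();print(R); d=snap('side','side14'); crop(d,200,60,420,330,2,'c14b'); crop(d,300,190,380,330,5,'c14c')
d=snap('top','top14'); crop(d,380,190,470,260,8,'c14t')
st()
```

```text
t 15.55 p [ 0.4664 -0.3058  0.3321] z [ 0.1354  0.6751 -0.7252] yaw jaw -11.52 F [ 0.5 -0.  -1. ] w 0.649 q [ 0.56  0.75  0.6   1.41 -0.81  1.79  1.07]
[[ 0.1468  0.9799  0.1354]
 [ 0.7102 -0.1997  0.6751]
 [ 0.6886 -0.003  -0.7252]]
t 15.65 p [ 0.4637 -0.3083  0.3274] z [ 0.1331  0.6738 -0.7268] yaw jaw -11.91 F [ 0.8 -0.1 -1.2] w 0.651 q [ 0.56  0.75  0.6   1.42 -0.81  1.78  1.07]
```

View pics/c14b.png

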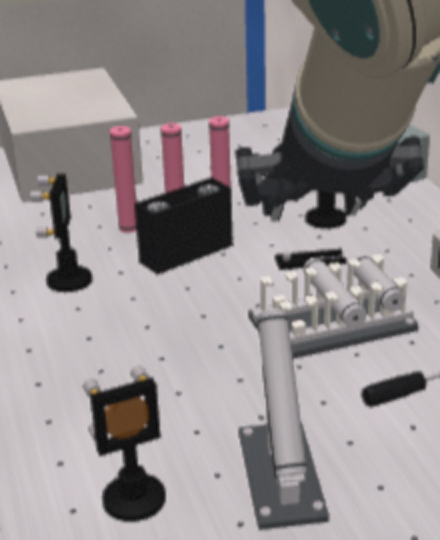

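View pics/c14t.png

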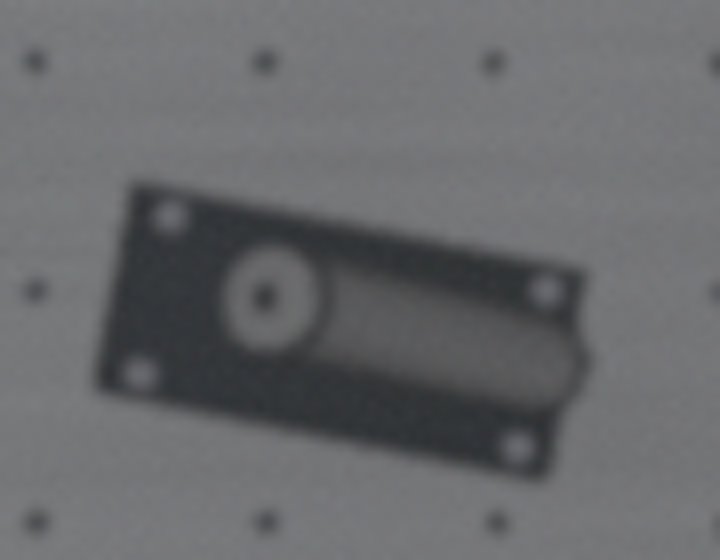

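View pics/c14c.png

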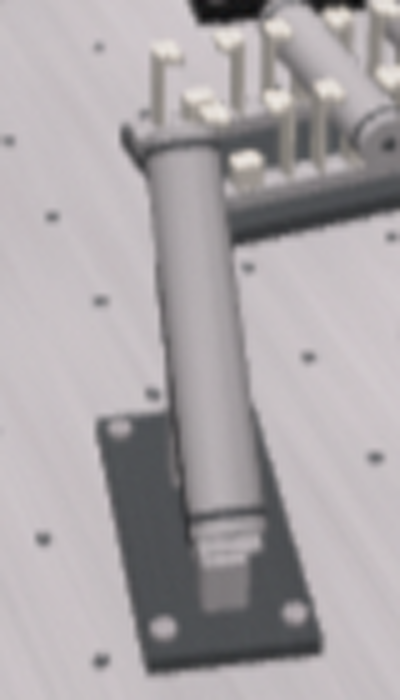

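Run:
```python
from h import *
from scipy.optimize import least_squares
np.set_printoptions(suppress=True,precision=4)
xr=np.array([.188,.982,0]);xr/=np.linalg.norm(xr); u=(xr+[0,0,1])/2**.5; n=(-xr+[0,0,1])/2**.5; b=np.cross(n,u)
C=np.array([.463,-.245,.107])
dt=load('top14')
print('hole at z=.1636:',px(dt,(265.5)/8-.5+380,297.5/8-.5+190,.1636),' est',C+.08*u)
Tt,mt=cloud(dt,405,215,456,245); 
ds=load('side14'); Ts,ms=cloud(ds,320,205,360,300)
for T,m,nm in((Tt,mt,'top'),(Ts,ms,'side')):
    q=T[m]-C; s,nn,bb=q@u,q@n,q@b
    k=(abs(s)<.065)&(abs(bb)<.014)&(nn>-.003)&(nn<.03)
    r=least_squares(lambda p:np.hypot(bb[k]-p[0]-p[2]*s[k],nn[k]-p[1]-p[3]*s[k])-.015,[0,0,0,0],loss='soft_l1',f_scale=.002)
    print(nm,k.sum(),r.x, 'cost',r.cost)
    # end extents
    k2=(np.hypot(bb-r.x[0],nn-r.x[1])<.02)&(nn>-.012); print('s range',np.percentile(s[k2],[0.5,2,98,99.5]))
# side view end points: low groove center row, top
for s in (-.08,-.073,.073,.08):
    print(s,'side crop',(proj(ds,C+s*u)-[300,190]+.5)*5,'top crop',(proj(dt,C+s*u)-[380,190]+.5)*8)
print('b axis',b)
```

```text
hole at z=.1636: [ 0.4725 -0.1913  0.1636]  est [ 0.4736 -0.1894  0.1636]
top 346 [-0.0006  0.0026  0.0026 -0.0013] cost 0.00014316744783492667
s range [-0.1385 -0.0777  0.0812  0.0824]
side 925 [ 0.0004  0.0029  0.0014 -0.    ] cost 0.0007785280121551136
s range [-0.0867 -0.0841  0.073   0.0756]
-0.08 side crop [228.4588 529.5535] top crop [544.7003 364.6153]
-0.073 side crop [226.2094 511.2227] top crop [533.3322 361.7844]
0.073 side crop [181.0603 143.2881] top crop [272.6407 296.8676]
0.08 side crop [178.9769 126.3103] top crop [258.8929 293.4441]
b axis [-0.9822  0.188   0.    ]
```

Request:
{"name": "jog_arm", "arguments": {
  "commands": [
    {"jaw":0.35,"translation":[-0.002,0.007,-0.05],"dr":[1.6,-0.3,1.0]},
    {"jaw":0.35,"translation":[-0.004,0.014,-0.1],"dr":[1.6,-0.3,1.0]},
    {"jaw":0.35,"translation":[-0.006,0.02,-0.145],"dr":[1.6,-0.3,1.0]},
    {"jaw":0.35,"translation":[-0.0077,0.026,-0.175],"dr":[1.6,-0.3,1.0]},
    {"jaw":0.35,"translation":[-0.0077,0.026,-0.184],"dr":[1.6,-0.3,1.0]},
    {"jaw":0.35,"translation":[-0.0077,0.026,-0.184],"dr":[1.6,-0.3,1.0]}
  ]
}}

```text
time: 16.4
ee_pos: [0.4566, -0.2821, 0.1441]
tcp_rot: [0.714, 0.587, 0.291, -0.248]
wrist_force: [-0.4, 0.5, -0.0]
gripper_width: 0.651
```

Run:
```python
from h import *
o,R=st();print(R); d=snap('side','side15'); crop(d,270,130,410,330,3,'c15b')
st()
```

```text
t 16.4 p [ 0.4566 -0.2821  0.1441] z [ 0.1241  0.6951 -0.7082] yaw jaw -10.81 F [-0.4  0.5 -0. ] w 0.651 q [ 0.57  0.95  0.53  1.6  -0.89  1.52  1.31]
[[ 0.1411  0.9822  0.1241]
 [ 0.6941 -0.1875  0.6951]
 [ 0.7059 -0.0119 -0.7082]]
t 16.45 p [ 0.4567 -0.2826  0.1446] z [ 0.125   0.6945 -0.7085] yaw jaw -10.83 F [0.3 0.1 0.8] w 0.647 q [ 0.57  0.95  0.53  1.6  -0.89  1.52  1.31]
```

View pics/c15b.png

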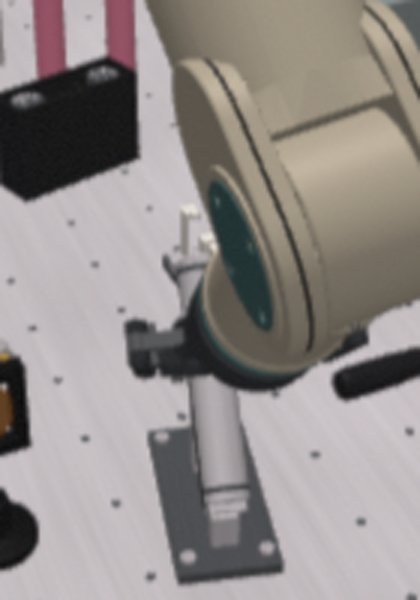

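Request:
{"name": "jog_arm", "arguments": {
  "commands": [
    {"jaw":0.35,"translation":[0.002,0.012,-0.0125],"dr":[-0.1,-0.7,0]},
    {"jaw":0.35,"translation":[0.004,0.024,-0.025],"dr":[-0.1,-0.7,0]},
    {"jaw":0.35,"translation":[0.0062,0.036,-0.0373],"dr":[-0.1,-0.7,0]},
    {"jaw":0.35,"translation":[0.0072,0.0421,-0.0436],"dr":[-0.1,-0.7,0]},
    {"jaw":0.35,"translation":[0.0072,0.0421,-0.0436],"dr":[-0.1,-0.7,0]}
  ]
}}

```text
time: 17.08
ee_pos: [0.4638, -0.2397, 0.1005]
tcp_rot: [0.712, 0.589, 0.295, -0.244]
wrist_force: [0.3, 0.3, 0.6]
gripper_width: 0.652
```

Run:
```python
from h import *
o,R=st();print(R); d=snap('side','side16'); crop(d,270,130,410,330,3,'c16b')
d=snap('top','top16'); crop(d,380,190,470,260,8,'c16t')
```

```text
t 17.07 p [ 0.4638 -0.2397  0.1005] z [ 0.1326  0.6942 -0.7075] yaw jaw -10.79 F [0.3 0.3 0.6] w 0.652 q [ 0.53  0.98  0.5   1.7  -0.95  1.41  1.37]
[[ 0.1322  0.9823  0.1326]
 [ 0.695  -0.1872  0.6942]
 [ 0.7067  0.0004 -0.7075]]
```

View pics/c16b.png

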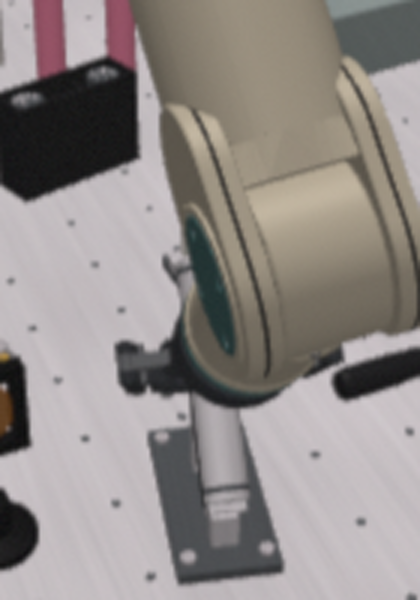

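View pics/c16t.png

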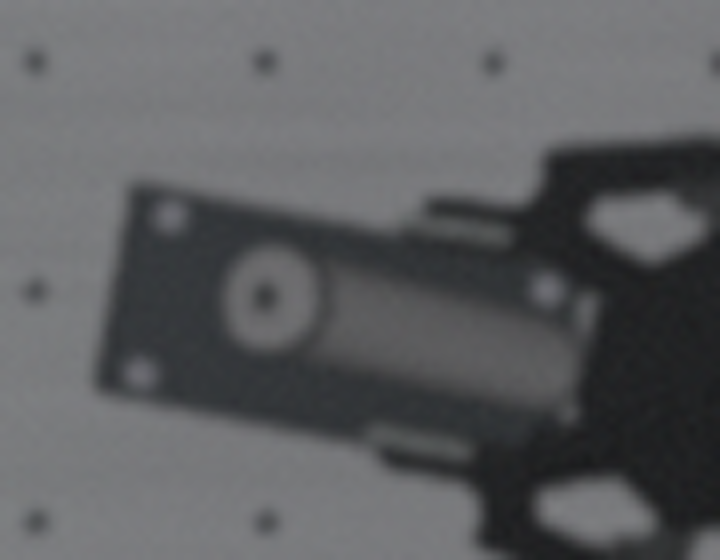

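Request:
{"name": "jog_arm", "arguments": {
  "commands": [
    {"jaw":0.8,"translation":[0,0,0],"dr":[0,0,0]},
    {"jaw":0.8,"translation":[0,0,0],"dr":[0,0,0]},
    {"jaw":0.8,"translation":[0,0,0],"dr":[0,0,0]},
    {"jaw":0.8,"translation":[0,0,0],"dr":[0,0,0]}
  ]
}}

```text
time: 17.68
ee_pos: [0.4637, -0.242, 0.1015]
tcp_rot: [0.713, 0.589, 0.295, -0.242]
wrist_force: [-1.9, -5.3, 5.2]
gripper_width: 0.328
```

Request:
{"name": "jog_arm", "arguments": {
  "commands": [
    {"jaw":0.8,"translation":[-0.004,-0.021,0.021],"dr":[0,0,0]},
    {"jaw":0.8,"translation":[-0.009,-0.047,0.047],"dr":[0,0,0]},
    {"jaw":0.8,"translation":[-0.013,-0.069,0.071],"dr":[0,0,0]},
    {"jaw":0.8,"translation":[-0.01,-0.06,0.11],"dr":[-8,1.5,0]},
    {"jaw":0.8,"translation":[0,-0.04,0.13],"dr":[-17,3.3,0]},
    {"jaw":0.8,"translation":[0.01,-0.02,0.14],"dr":[-26,5,0]},
    {"jaw":0.8,"translation":[0.02,0.02,0.14],"dr":[-35,6.7,0]},
    {"jaw":0.8,"translation":[0.03,0.05,0.14],"dr":[-44.2,8.5,0]},
    {"jaw":0.8,"translation":[0.04,0.08,0.14],"dr":[-44.2,8.5,0]},
    {"jaw":0.8,"translation":[0.04,0.08,0.14],"dr":[-44.2,8.5,0]}
  ]
}}

```text
time: 18.92
ee_pos: [0.5044, -0.1562, 0.2399]
tcp_rot: [0.768, 0.641, -0.001, -0.0]
wrist_force: [-0.9, -1.0, -3.1]
gripper_width: 0.325
```

Run:
```python
from h import *
o,R=st();print(R); d=snap('side','side17'); crop(d,270,100,410,300,3,'c17b')
st()
```

```text
t 18.93 p [ 0.5044 -0.1562  0.2399] z [-0.0017 -0.0006 -1.    ] yaw jaw -10.29 F [-0.9 -1.  -3.1] w 0.325 q [-0.34  0.6   0.92  1.86 -0.58  0.97  0.66]
[[ 0.1786  0.9839 -0.0017]
 [ 0.9839 -0.1786 -0.0006]
 [-0.0008 -0.0016 -1.    ]]
t 18.98 p [ 0.5036 -0.1593  0.2404] z [-0.0012 -0.0026 -1.    ] yaw jaw -10.53 F [-1.7 -0.3 -3.2] w 0.325 q [-0.33  0.6   0.93  1.86 -0.57  0.97  0.66]
```

View pics/c17b.png

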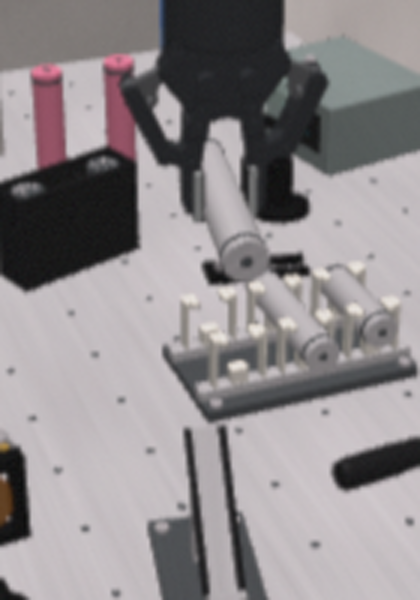

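Request:
{"name": "jog_arm", "arguments": {
  "commands": [
    {"jaw":0.8,"translation":[0.02,0.05,-0.02],"dr":[-0.1,0,4]},
    {"jaw":0.8,"translation":[0.04,0.1,-0.05],"dr":[-0.1,0,8]},
    {"jaw":0.8,"translation":[0.059,0.14,-0.08],"dr":[-0.1,0,11.4]},
    {"jaw":0.8,"translation":[0.059,0.1553,-0.1],"dr":[-0.1,0,11.4]},
    {"jaw":0.8,"translation":[0.059,0.1553,-0.1],"dr":[-0.1,0,11.4]},
    {"jaw":0.8,"translation":[0.059,0.1553,-0.1],"dr":[-0.1,0,11.4]}
  ]
}}

```text
time: 19.73
ee_pos: [0.5626, -0.0072, 0.1414]
tcp_rot: [0.703, 0.711, -0.002, 0.003]
wrist_force: [-0.4, -1.2, -3.8]
gripper_width: 0.328
```

Run:
```python
from h import *
d=snap('side','side18'); o,R=st();print(R);crop(d,290,110,430,240,5,'c18s')
d=snap('top','top18');crop(d,280,110,370,210,6,'c18'); st()
```

```text
t 19.77 p [ 0.5629 -0.0071  0.1417] z [ 0.0014 -0.0061 -1.    ] yaw jaw 0.63 F [ 0.5 -0.9 -4.2] w 0.329 q [-0.51  0.75  0.77  1.87 -0.7   0.81  0.64]
[[-0.0111  0.9999  0.0014]
 [ 0.9999  0.0111 -0.0061]
 [-0.0062  0.0013 -1.    ]]
t 19.82 p [ 0.5631 -0.0066  0.1417] z [ 0.0016 -0.0057 -1.    ] yaw jaw 0.66 F [ 0.4  0.2 -3.4] w 0.328 q [-0.51  0.75  0.77  1.87 -0.7   0.81  0.64]
```

View pics/c18s.png

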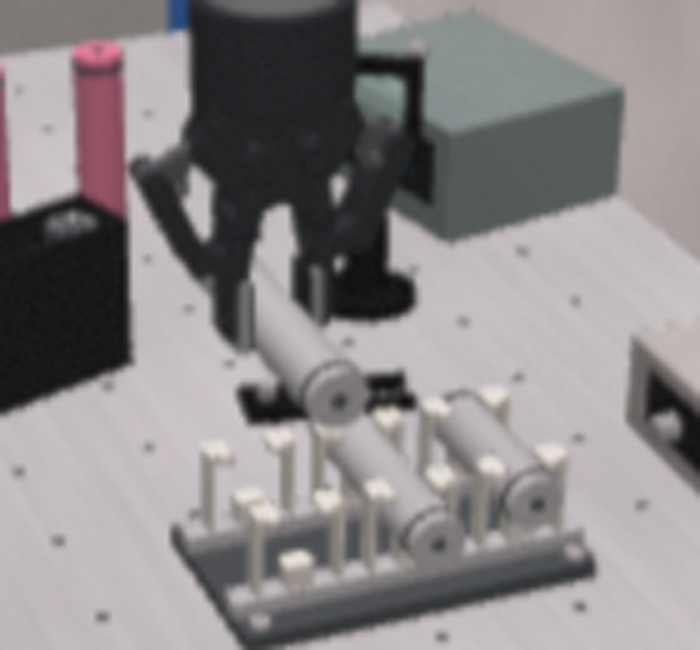

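View pics/c18.png

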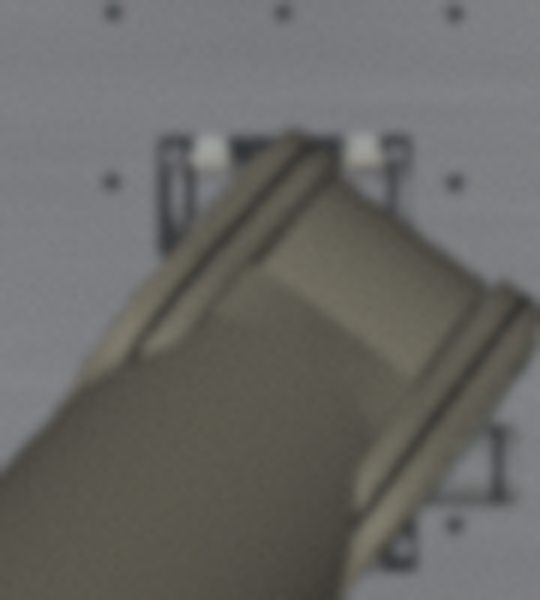

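Run:
```python
from h import *
from scipy.optimize import least_squares
dt=load('top18'); ds=load('side18')
g=px(dt,280+497.5/6-.5,110+463.5/6-.5,.1517); print('groove',g,'-> centre y',g[1]+.073)
# side rays for end-face holes; intersect with plane y
def pxy(d,u,v,y):
    r=np.array([(u-d['cx'])/f(d),(v-d['cy'])/f(d),1.]);R=np.array(d['R']);C=-R.T@d['t'];w=R.T@r; return C+w*(y-C[1])/w[1]
for nm,(u,v),y in [('long',(338,399),g[1]-.007),('mid',(435,544),-.0672),('short',(536,504),-.0513)]:
    print(nm,pxy(ds,290+(u+.5)/5-.5,110+(v+.5)/5-.5,y))
# seated posts from top14 depth: fit axis
d=load('top14')
for nm,x0,h in(('mid',.623,.05),('short',.683,.038)):
    T,m=cloud(d,300,125,360,215);q=T[m];k=(abs(q[:,0]-x0)<.013)&(abs(q[:,1]+.002)<h)&(q[:,2]>.045)&(q[:,2]<.075)&(abs(abs(q[:,1]+.002)-.032)>.01)
    q=q[k]; r=least_squares(lambda p:np.hypot(q[:,0]-p[0]-p[1]*q[:,1],q[:,2]-p[2])-.015,[x0,0,.05],loss='soft_l1',f_scale=.002); print(nm,len(q),r.x)
```

```text
groove [ 0.56369618 -0.07829201  0.1517    ] -> centre y -0.005292007475546298
long [ 0.56394916 -0.08529201  0.14935097]
mid [ 0.62337614 -0.0672      0.0482758 ]
short [ 0.68484004 -0.0513      0.04829944]
mid 262 [ 0.62494298 -0.02159685  0.05094786]
short 198 [ 0.68486848 -0.05184051  0.0510054 ]
```

Request:
{"name": "jog_arm", "arguments": {
  "commands": [
    {"jaw":0.8,"translation":[0.0004,0.002,-0.03],"dr":[0.3,0.1,0.2]},
    {"jaw":0.8,"translation":[0.0004,0.002,-0.055],"dr":[0.3,0.1,0.2]},
    {"jaw":0.8,"translation":[0.0004,0.002,-0.068],"dr":[0.3,0.1,0.2]},
    {"jaw":0.8,"translation":[0.0004,0.002,-0.073],"dr":[0.3,0.1,0.2]},
    {"jaw":0.8,"translation":[0.0004,0.002,-0.073],"dr":[0.3,0.1,0.2]}
  ]
}}

```text
time: 20.45
ee_pos: [0.5639, -0.005, 0.0693]
tcp_rot: [0.702, 0.712, 0.0, 0.0]
wrist_force: [1.4, -0.2, -4.0]
gripper_width: 0.326
```

Run:
```python
from h import *
st(); d=snap('side','side19'); crop(d,310,140,430,240,6,'c19s')
```

```text
t 20.45 p [ 0.5639 -0.005   0.0693] z [ 0.0008 -0.0006 -1.    ] yaw jaw 0.83 F [ 1.4 -0.2 -4. ] w 0.326 q [-0.44  0.84  0.66  1.9  -0.81  0.68  0.73]
```

View pics/c19s.png

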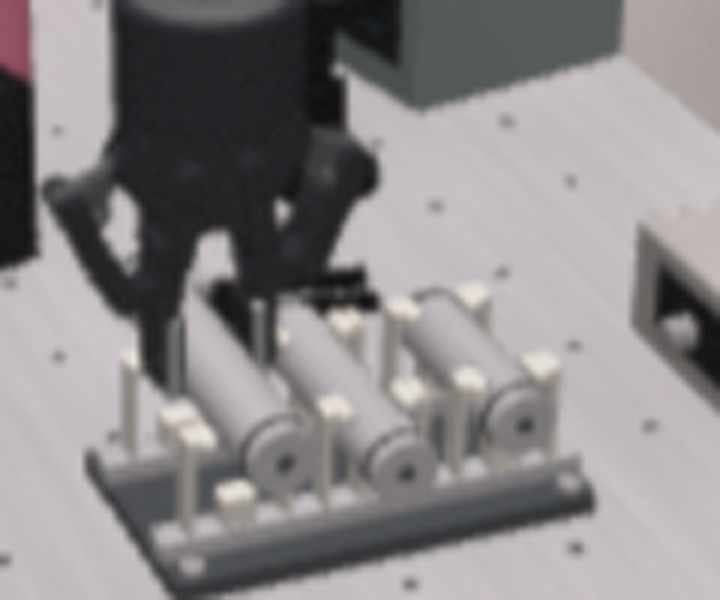

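Request:
{"name": "jog_arm", "arguments": {
  "commands": [
    {"jaw":0.8,"translation":[-0.0006,0.0003,-0.006],"dr":[0,0,0]},
    {"jaw":0.8,"translation":[-0.0006,0.0003,-0.012],"dr":[0,0,0]},
    {"jaw":0.8,"translation":[-0.0006,0.0003,-0.018],"dr":[0,0,0]},
    {"jaw":0.8,"translation":[-0.0006,0.0003,-0.022],"dr":[0,0,0]},
    {"jaw":0.8,"translation":[-0.0006,0.0003,-0.022],"dr":[0,0,0]}
  ]
}}

```text
time: 21.12
ee_pos: [0.5636, -0.0046, 0.0467]
tcp_rot: [0.702, 0.712, -0.0, 0.001]
wrist_force: [1.7, -1.4, -11.3]
gripper_width: 0.325
```

Run:
```python
from h import *
st(); d=snap('side','side20'); crop(d,310,140,430,240,6,'c20s')
```

```text
t 21.12 p [ 0.5636 -0.0046  0.0467] z [ 0.0013 -0.0013 -1.    ] yaw jaw 0.85 F [  1.7  -1.4 -11.3] w 0.325 q [-0.42  0.87  0.62  1.91 -0.84  0.64  0.76]
```

View pics/c20s.png

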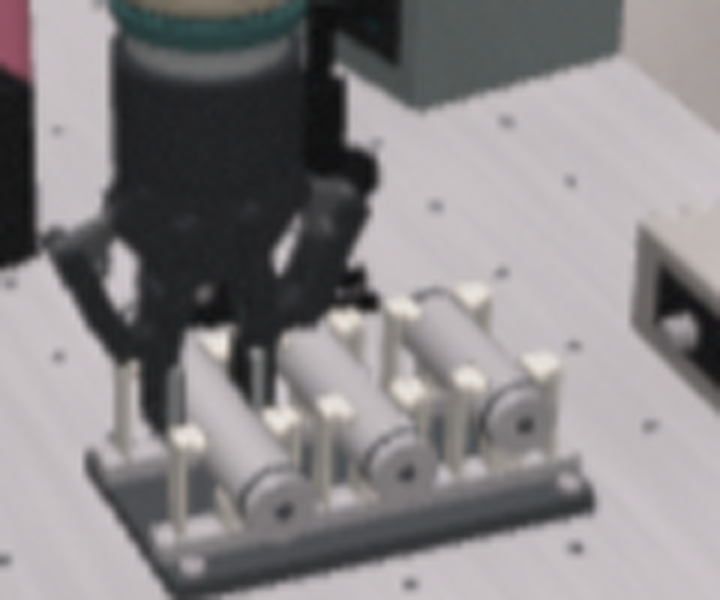

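Request:
{"name": "jog_arm", "arguments": {
  "commands": [
    {"jaw":0.8,"translation":[0,0,-0.002],"dr":[0,0,0]},
    {"jaw":0.8,"translation":[0,0,-0.0045],"dr":[0,0,0]},
    {"jaw":0.8,"translation":[0,0,-0.0045],"dr":[0,0,0]}
  ]
}}

```text
time: 21.55
ee_pos: [0.5636, -0.0044, 0.0419]
tcp_rot: [0.702, 0.712, -0.0, 0.001]
wrist_force: [2.0, 0.6, -9.6]
gripper_width: 0.33
```

Request:
{"name": "jog_arm", "arguments": {
  "commands": [
    {"jaw":0.8,"translation":[0,0,-0.0012],"dr":[0,0,0]},
    {"jaw":0.8,"translation":[0,0,-0.0012],"dr":[0,0,0]},
    {"jaw":0.57,"translation":[0,0,-0.0012],"dr":[0,0,0]},
    {"jaw":0.57,"translation":[0,0,-0.0012],"dr":[0,0,0]},
    {"jaw":0.57,"translation":[0,0,-0.0012],"dr":[0,0,0]}
  ]
}}

```text
time: 22.18
ee_pos: [0.5637, -0.0045, 0.0411]
tcp_rot: [0.702, 0.712, 0.0, 0.001]
wrist_force: [0.2, 0.1, 0.8]
gripper_width: 0.43
```

Run:
```python
from h import *
st(); d=snap('side','side21'); crop(d,310,140,430,240,6,'c21s')
```

```text
t 22.18 p [ 0.5637 -0.0045  0.0411] z [ 0.0014 -0.001  -1.    ] yaw jaw 0.85 F [0.2 0.1 0.8] w 0.43 q [-0.42  0.88  0.61  1.91 -0.85  0.63  0.76]
```

View pics/c21s.png

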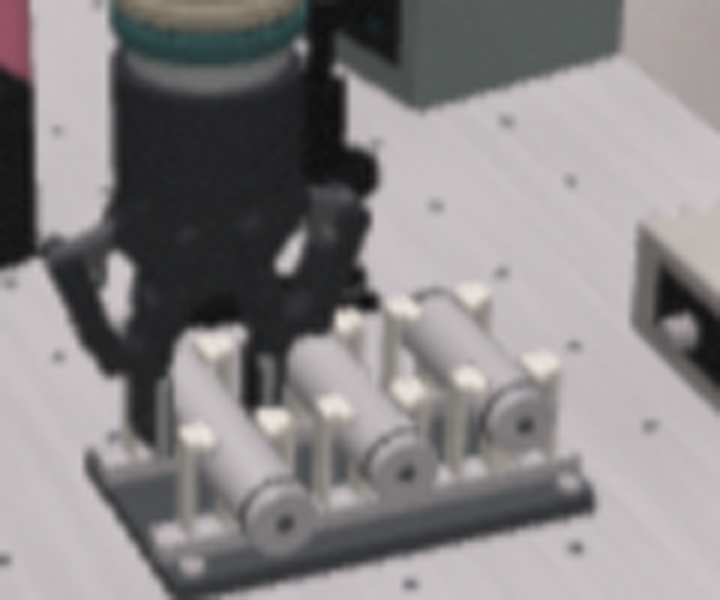

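Seated. I'll retreat straight up, move the arm out of the top view, and check.

Request:
{"name": "jog_arm", "arguments": {
  "commands": [
    {"jaw":0.57,"translation":[0,0,0.02],"dr":[0,0,0]},
    {"jaw":0.57,"translation":[0,0,0.07],"dr":[0,0,0]},
    {"jaw":0.57,"translation":[0,0,0.13],"dr":[0,0,0]},
    {"jaw":0.57,"translation":[0,0,0.19],"dr":[0,0,0]},
    {"jaw":0.57,"translation":[-0.03,0.04,0.21],"dr":[0,0,0]},
    {"jaw":0.57,"translation":[-0.06,0.09,0.22],"dr":[0,0,0]},
    {"jaw":0.57,"translation":[-0.09,0.13,0.22],"dr":[0,0,0]},
    {"jaw":0.57,"translation":[-0.11,0.17,0.22],"dr":[0,0,0]},
    {"jaw":0.57,"translation":[-0.12,0.2,0.22],"dr":[0,0,0]},
    {"jaw":0.57,"translation":[-0.12,0.2,0.22],"dr":[0,0,0]}
  ]
}}

```text
time: 23.48
ee_pos: [0.4426, 0.1979, 0.2617]
tcp_rot: [0.7, 0.714, 0.0, 0.0]
wrist_force: [-0.2, -0.1, 0.3]
gripper_width: 0.43
```

Run:
```python
from h import *
d=snap('side','side22'); st(); crop(d,310,140,430,240,6,'c22s')
d=snap('top','top22');crop(d,280,110,370,210,6,'c22')
st()
```

```text
t 23.52 p [0.4434 0.196  0.2618] z [ 0.0019 -0.0006 -1.    ] yaw jaw 0.97 F [-0.1  0.2 -0.1] w 0.43 q [-1.14  0.52  1.    1.94 -0.53  0.97  0.13]
t 23.57 p [0.4439 0.1949 0.2619] z [ 0.0023 -0.001  -1.    ] yaw jaw 0.84 F [-0.5 -0.4  0.1] w 0.429 q [-1.13  0.52  1.    1.94 -0.53  0.97  0.13]
```

View pics/c22s.png

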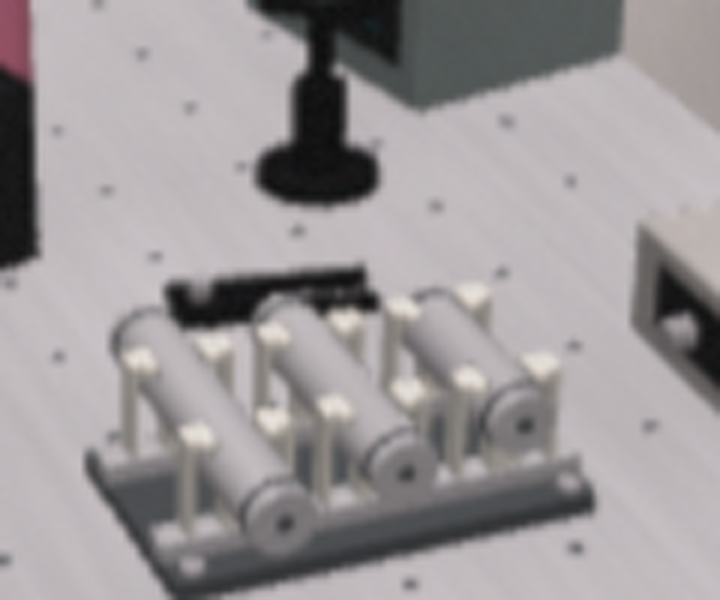

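View pics/c22.png

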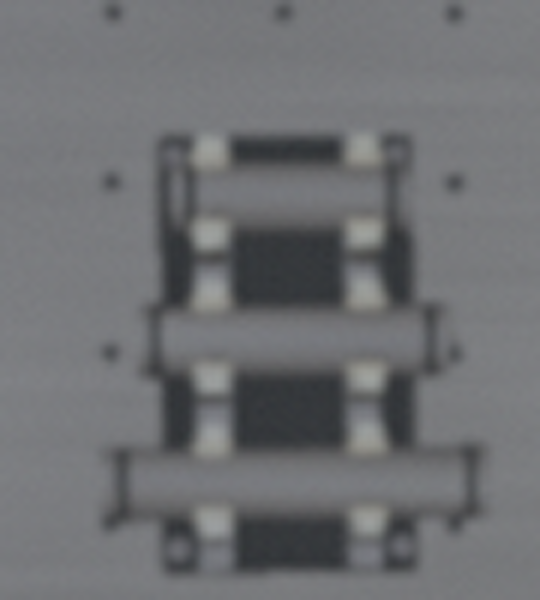

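View pics/side22.png

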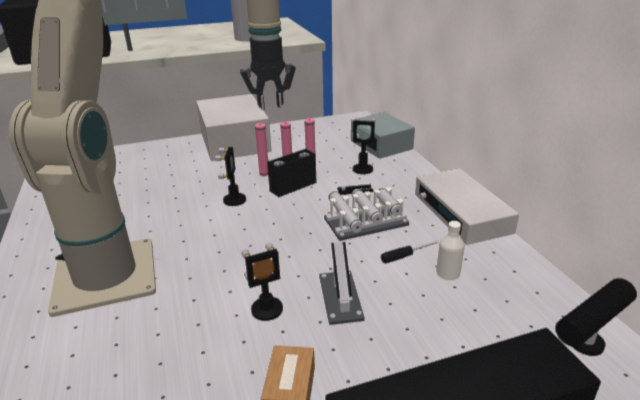

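Run:
```python
from h import *
st(); print(arm.close_job())
```

```text
t 23.57 p [0.4439 0.1949 0.2619] z [ 0.0023 -0.001  -1.    ] yaw jaw 0.84 F [-0.5 -0.4  0.1] w 0.429 q [-1.13  0.52  1.    1.94 -0.53  0.97  0.13]
the job is handed in; nothing more can be done
None
```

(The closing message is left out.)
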